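# Seal the jar and shut all jars in the slotted cabinet

### The arm

A 7-joint arm with a two-finger parallel gripper is mounted at the origin on the work surface. World frame = base frame: x ahead of the robot, y to its left, z up, the work surface at z = 0. Lengths are in m, angles in rad, forces in N, time in s.
With the tool pointing down it reaches from about 0.4 to 0.875 m from the base axis. Payload 19.3 kg.
Tool frame: the origin (TCP) lies at the centre of the arm's flange, where the gripper is bolted on; the fingertips stand 173 mm ahead of it and the grasp point (between the pads) lies 155 mm ahead of it (bot.grip_point_offset is the distance from the TCP to the grasp point, in m); z points along the fingers, x is the direction in which the jaws open and shut, and the axes are right-handed (so a half turn about z gives the same grasp; the last joint's range is limited). The gripper opens to 85 mm and grips with 20 to 120 N. Pads are 22 mm wide; open, the fingers measure 114 mm over their backs; the gripper's body (76 mm by 85 mm) begins 54 mm behind the grasp point. The pads swing forward as they close: fully open they stand 13 mm farther back than shut.
Start: joints at [-1.231, 0.521, -0.036, 1.599, 0.021, 1.021, -0.113], TCP at [0.249, 0.573, 0.405] pointing down, gripper open.
Joint ranges: [-2.91, 2.91], [-0.3, 2.13], [-1.5, 1.42], [0.17, 2.43], [-1.26, 4.41], [0.16, 1.93], [-2.52, 2.52]. Speed limits (rad/s): [1.89, 1.89, 2.39, 2.39, 3.01, 3.01, 3.01].

### API

Orientations are given as [roll, pitch, yaw] about the fixed x, y, z axes, in that order (R = Rz(yaw) Ry(pitch) Rx(roll)).
In Python, from workcell import bot gives the robot as it stands.
- The arm moves only by the tool step_arm, never from a script. Its argument "plan" is a list that holds one entry, the list of rows, each a list of 4 numbers: the shift along the world's x, y, z in cm, then the turn about the world's z in rad. A call has 1 to 12 rows; each row is the pose to reach, as a shift and turn from the pose measured when the call began; what a row does not reach only later rows make up. A row lasts 1/12 s, in which the tool goes at most 41.7 mm and 7.16 degrees, less where a joint would pass 70% of its speed; a pose out of reach is approached as far as the arm can. A call with a gripper value outside its range is refused whole. "jaw" is the closure, from 0 (fully open) to 1 (shut), set as the call begins (left out, the last holds). The fingers move at their own pace and stop on an object; "force" is the grip in N (left out, the last holds). Time passes only in rows, so rows that repeat a pose let the fingers close. It gives the time, the measured TCP pose, the force and the opening at its end, in the units of the state.
- bot.observe(): the state, without advancing time (a new reading comes with each control period).
- bot.grab_frame(name): name is "scene" or "top" or "wrist"; returns a dict with "pixels" (420x560x3 uint8, blue, green, red), "mtx" (3x3 intrinsics, pixels), "R" (3x3) and "t" (3): a world point X has camera coordinates R X + t. Camera axes: x right, y down, z forward; pixel columns grow to the right and rows downward; lengths in m; the calibration is good to about 2 mm. A picture is of the moment at which its call begins. There is no depth.
- bot.job_done(): hands the job in, once; it reports no verdict.
The state is a dict: "clock": time; "qpos": joint angles; "qd": joint speeds; "joint_efforts": joint torques, N m; "position": TCP position; "tool_rot": TCP orientation; "force": force on the tool from outside, world axes, zero at the start; "moment": the same for the moment, N m; "grip_width": finger opening in m.
Only numpy, scipy, OpenCV 4.12 (cv2) and the standard library are available. Lean on these libraries where they do the work, as an engineer would, in place of code of your own. Each camera call takes 0.05 s, during which the arm holds its last target.

### The job

Seal the open jar that stands in the holder: seat the loose inner lid in its mouth first, and only then put the loose ring over it and screw it clockwise until it is firmly down on the lid. Pull the jar cabinet's door open, slide that jar and every other jar on the table in under the cabinet's slotted top, standing on the cabinet floor and wholly inside, and push the door until its catch snaps shut. Leave the other things on the table where they are.

Things in the scene. Friction and masses are not known exactly. Their poses are not given: they have to be found in the camera images.
- jar: the open jar: white ceramic, square body 90 x 90 x 78 mm high, on it a round neck 49 mm in diameter up to the rim at 105 mm. Origin: centre of the underside, z up, x and y along the square's sides. About 0.45 kg. Starts in the holder, which keeps it from turning. Once sealed it can be lifted and carried by its ring
- jar_rim (a point): centre of the jar's mouth, level with the rim; the mouth is 40 mm wide, 10 mm deep. Axes as the jar's. Three thread ridges (3 mm thick, out to 58 mm diameter) run round the neck, falling 8.6 mm per 120 deg clockwise seen from above; each spans 215 deg; their high ends lie 8 mm below the rim at 0, 120 and 240 deg about z from x
- disk: the loose inner lid: a steel disk 46 mm in diameter, 4 mm thick, with a plug (36 mm diameter, 6 mm deep, chamfered) below and a black knob (16 mm diameter, 14 mm tall) on top; 24 mm high overall, 60 g. Origin: centre of the plug's underside, z up. Seated, the plug is in the mouth, the disk lies on the rim and its origin is 99 mm above the jar's
- ring: the loose screw ring: round, ribbed aluminium, 68 mm outside diameter, 61 mm inside, 31 mm tall, 80 g, open below; at the top an inward flange 4 mm thick leaves a 34 mm hole (the lid's knob passes through). Three pins (4 mm thick and long) point inward 4 mm above its lower edge at 0, 120 and 240 deg about z from x. Origin: centre of its lower edge, z up
- ring_top (a point): centre of the ring's upper face, 31 mm above its origin. Set over the neck, the ring's pins rest on the ridges, ring origin 88 to 97 mm above the jar's; lowest with the pins just counter-clockwise (7 deg) of the ridges' high ends. Turned about 110 to 120 deg clockwise from there it draws down until its flange presses on the lid: tight, origin 82 mm above the jar's
- can1: a sealed jar, loose, possibly absent: same body as the open jar (90 x 90 x 78 mm) with its ring on (68 mm diameter, from 82 to 113 mm height) and a knob up to 124 mm. Origin: centre of the underside, z up, x and y along the sides. 0.5 kg. Can be carried by the ring
- can2: another sealed jar just like can1, possibly absent
- holder: fixed black square holder on a thin mat, 110 x 110 x 34 mm high, walls 7 mm; the jar stands 7 mm above the table in its pocket (96 x 96 mm). Origin: centre of the underside, x and y along its sides
- cab: the fixed low steel jar cabinet. Origin: at table height, mid mouth; x points into the cabinet along the lane, z up. Floor 4 mm thick with a ramp at the mouth, side walls 110 mm apart, back wall at x = 296 mm: room for three jars in a row. Its top, 92 to 95 mm high, has a slot 80 mm wide all along the lane, flared at the mouth: a jar's ring passes along it, the body beneath. Jars must come in through the mouth
- gate (a joint): the cabinet door's hinge, rad: 0 shut and caught, grows as it opens outwards to 2.2; stays where it is left. The roller catch near the free edge holds it with about 10 N; closing, the door meets the roller at about 0.13 rad, needs about 12 N at the handle to pass it, and snaps shut by itself from about 0.06 rad
- gate_hinge (a point): a point on the door's vertical hinge axis, 84 mm above the table, at the cabinet's y = -63 mm. The door panel is 8 mm thick, 148 mm wide from this axis, its top 88 mm above the table
- gate_handle (a point): the door's handle: a vertical bar 12 mm thick, its free upper end from 62 to 108 mm above the table to be pinched from above, 40 mm in front of the door's outer face. This point is on the bar, 84 mm above the table, 128 mm from the hinge axis along the door and 50 mm in front of the axis. Its y axis points along the door from hinge to free edge, x inwards
Not all that is in view belongs to the job. There is more than one size of the disk; the job needs the larger. What is shaped like the jar but red is not meant.

How it is judged:
On the way, in this order (a step that is already met when the one before it is completed fails the run):
1. the inner lid is seated in the jar's mouth while the ring is still off the jar (z of disk in the frame of jar between 0.096 and 0.1015 m and angle between the z axis of disk and the z axis of jar, either way round below 0.1 rad and x of disk in the frame of jar between -0.004 and 0.004 m and y of disk in the frame of jar between -0.004 and 0.004 m and horizontal distance between ring and jar above 0.06 m), for 0.2 s.
2. the ring is screwed down tight over the seated lid (z of disk in the frame of jar between 0.096 and 0.1015 m and angle between the z axis of disk and the z axis of jar, either way round below 0.1 rad and x of disk in the frame of jar between -0.004 and 0.004 m and y of disk in the frame of jar between -0.004 and 0.004 m and z of ring in the frame of jar between 0.079 and 0.0835 m and angle between the z axis of ring and the z axis of jar, either way round below 0.08 rad), for 0.2 s.
At the end, for the whole second after the job is handed in: Inner lid seated in the mouth (4 mm of centre, 2.5 mm of depth), ring screwed over it to within 1.5 mm of tight; the jar and every other jar present upright, at rest on the cabinet floor, wholly inside under the slotted top; door shut behind its catch (under 0.03 rad) (all of step 2 and x of jar in the frame of cab between 0.04 and 0.256 m and y of jar in the frame of cab between -0.02 and 0.02 m and z of each of jar, can1, can2 in the frame of cab below 0.012 m and angle between each of jar, can1, can2's own z axis and vertical below 0.1 rad and linear speed of each of jar, can1, can2, ring below 0.02 m/s and x of can1 in the frame of cab between 0.04 and 0.256 m and y of can1 in the frame of cab between -0.02 and 0.02 m and x of can2 in the frame of cab between 0.04 and 0.256 m and y of can2 in the frame of cab between -0.02 and 0.02 m and value of joint gate below 0.03 rad); the robot touches nothing.
It fails at once if another thing on the table is shoved more than 6 cm away (distance of any of bowl, cutter, tin, dish, brush, spatula, mould from where it was at the start of the episode above 0.06 m).
Of can1, can2 only 1 to 2 are there at a start; the rules pass over those that are not, and their reading is None.
At some moment in a run one of can1, can2 may be knocked a few centimetres aside while the robot is not near it.
Once in a run the grip may slacken for a moment while it holds something.
It also fails if it takes over 210 s, if anything falls off the work surface, if the arm or the gripper's body presses on something with over 40 N, if the wrist force passes 120 N, or if a joint passes its speed limit or range.

## Working session

There is one attempt and no reset: what is moved stays moved. The work goes in short steps, Python scripts to look and compute and a tool call to move; the robot and the scene stay as the last step left them, time stands still between calls to the robot, and variables do not carry over. Pictures are saved under pics/ and viewed, and the job is handed in when it is done.

Besides the shell and the picture viewer there is one more tool, called by a JSON object that holds its "op" and its "data". step_arm: Moves the arm, as the interface text tells. Its arguments: {"type":"object","properties":{"plan":{"type":"array"},"jaw":{"type":"number"},"force":{"type":"number"}},"required":["plan"]}

```bash
ls; mkdir -p pics
python3 - <<'E'
from workcell import bot
import cv2,json
print(bot.observe(), bot.grip_point_offset)
for n in ["scene","top","wrist"]:
    f=bot.grab_frame(n); cv2.imwrite(f"pics/{n}0.png",f["pixels"]); print(n,f["mtx"].tolist(),f["R"].tolist(),f["t"].tolist())
E
```

```text
pics
{'clock': 0.0, 'qpos': array([-1.23118832,  0.52199495, -0.03628337,  1.59999953,  0.02120893,
        1.0211258 , -0.11278647]), 'qd': array([ 0.00078817, -0.00078502,  0.00052302, -0.00100757, -0.00039427,
       -0.00075764,  0.00065837]), 'joint_efforts': array([ 9.47371154e-04, -9.27105546e+01,  1.98056057e+00, -3.69915068e+01,
        1.78588094e-02,  8.34755745e-03,  2.63711075e-05]), 'position': array([0.24900594, 0.57309731, 0.40414104]), 'tool_rot': array([3.14148049e+00, 1.13721477e-03, 1.16095815e+00]), 'force': array([ 0.48454525,  0.18647838, -0.15000504]), 'moment': array([-0.00907385, -0.00751771, -0.0277956 ]), 'grip_width': 0.08513307994653013} 0.1547
scene [[460.4932984663755, 0.0, 278.2860496624843], [0.0, 460.4932984663755, 205.2538288177586], [0.0, 0.0, 1.0]] [[0.4511488406578721, 0.8924251456717475, -0.006487136950815216], [0.7647545947456886, -0.3903337488930107, -0.5126304461212635], [-0.46001644904113553, 0.22631156366365524, -0.8585848489017819]] [-0.062379656116010165, -0.359510553444419, 1.2414283704232294]
top [[509.85221778638646, 0.0, 267.8548951866568], [0.0, 509.85221778638646, 207.46115160650447], [0.0, 0.0, 1.0]] [[-0.011878023820982684, -0.9998718480736505, -0.010733125355249404], [-0.9841539657754096, 0.013589103634341834, -0.1767945358628174], [0.17691773285525134, 0.008463078175135159, -0.9841892562455452]] [-0.15288505304062955, 0.4563843505642642, 1.2523883238836484]
wrist [[320.40722340851914, 0.0, 277.8303217649413], [0.0, 320.40722340851914, 204.11157738702278], [0.0, 0.0, 1.0]] [[0.39812193748738767, 0.917330545200711, -0.0018957143922157735], [0.8723125407117172, -0.37794303495699844, 0.31020943513143556], [0.2838481182047184, -0.12515483677933262, -0.9506663518934395]] [-0.6253052500911678, -0.041500533794779575, 0.3807204667420624]
```

View pics/scene0.png

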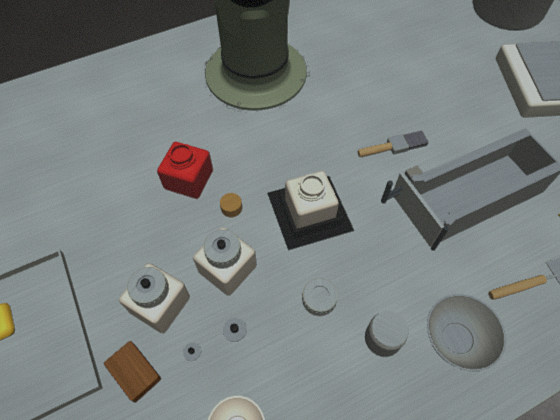

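View pics/top0.png

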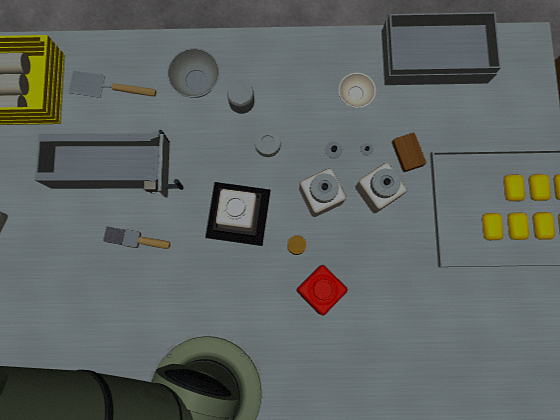

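View pics/wrist0.png

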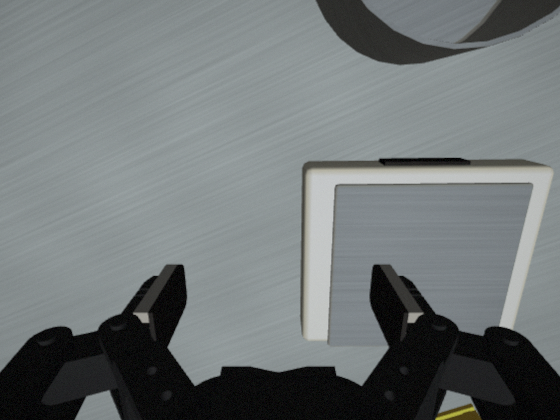

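```bash
cat > h.py <<'E'
import numpy as np, cv2, time
from workcell import bot
def grab(n,save=None):
    f=bot.grab_frame(n)
    if save: cv2.imwrite(f"pics/{save}.png",f["pixels"])
    return f
def ray(f,u,v):
    R=np.array(f["R"]);t=np.array(f["t"]);K=np.array(f["mtx"])
    d=R.T@np.linalg.solve(K,[u,v,1.0]); c=-R.T@t
    return c,d/np.linalg.norm(d)
def onz(f,u,v,z):
    c,d=ray(f,u,v); return c+d*(z-c[2])/d[2]
def proj(f,X):
    p=np.array(f["R"])@np.array(X,float)+np.array(f["t"]); q=np.array(f["mtx"])@p; return q[:2]/q[2]
def tri(obs):
    A=np.zeros((3,3));b=np.zeros(3);rs=[ray(*o) for o in obs]
    for c,d in rs:
        P=np.eye(3)-np.outer(d,d);A+=P;b+=P@c
    X=np.linalg.solve(A,b)
    return X,[float(np.linalg.norm((np.eye(3)-np.outer(d,d))@(X-c))) for c,d in rs]
def crop(f,u0,v0,u1,v1,k,name):
    im=f["pixels"][v0:v1,u0:u1]; im=cv2.resize(im,None,fx=k,fy=k,interpolation=cv2.INTER_CUBIC); cv2.imwrite(f"pics/{name}.png",im)
def st():
    s=bot.observe(); print("t %.2f"%s["clock"],"pos",np.round(s["position"],4),"rpy",np.round(s["tool_rot"],3),"F",np.round(s["force"],1),"w %.4f"%s["grip_width"],"q",np.round(s["qpos"],2)); return s
E
python3 - <<'E'
from h import *
f=grab("top"); crop(f,200,120,440,240,3.3,"topA"); crop(f,30,120,200,200,4.5,"topB")
g=grab("scene"); crop(g,110,160,360,360,3,"scA"); crop(g,370,120,560,260,4,"scB")
E
```

```text
(no output)
```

View pics/topA.png

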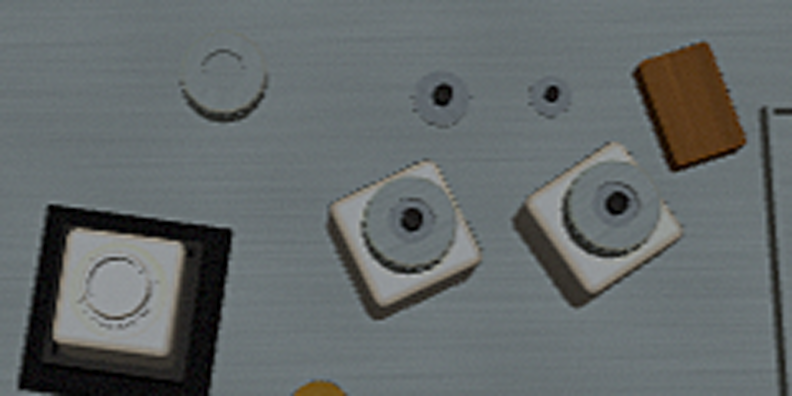

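View pics/topB.png

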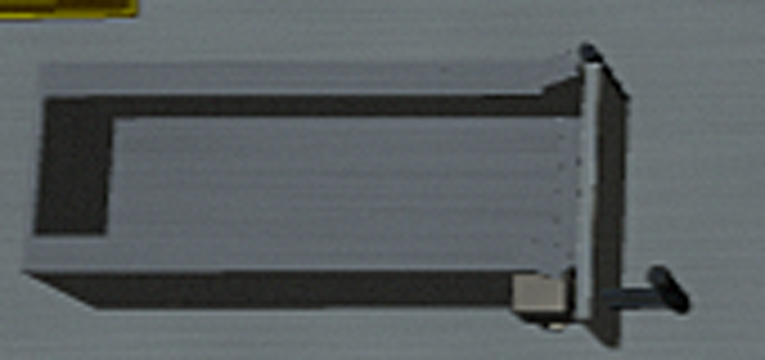

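View pics/scA.png

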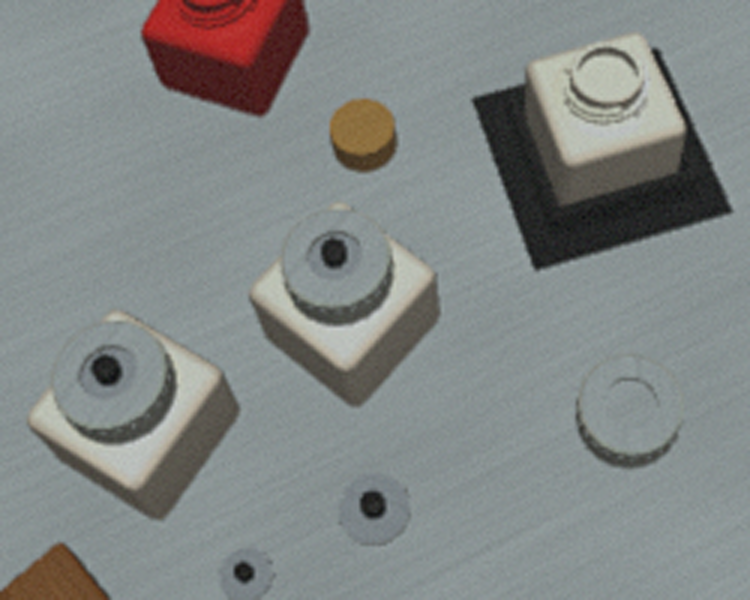

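View pics/scB.png

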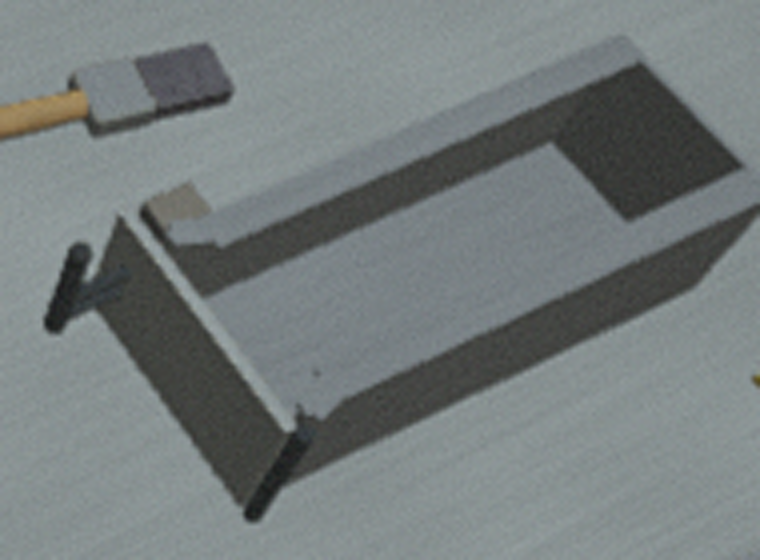

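Run:
```python
from h import *
f=grab("top"); g=grab("scene")
def dark(im,u,v,r,thr=45):
    p=im["pixels"][v-r:v+r+1,u-r:u+r+1].max(2); m=(p<thr).astype(np.uint8)
    n,l,s,c=cv2.connectedComponentsWithStats(m)
    i=1+np.argmax(s[1:,4]); return c[i]+[u-r,v-r],s[i,4]
for nm,a,b,z in [("disk",(334,148),(234,328),.022),("small",(367,148),(191,350),.022),("canA",(324,186),(221,244),.122),("canB",(387,181),(147,283),.122)]:
    pa,na=dark(f,*a,8);pb,nb=dark(g,*b,8)
    print(nm,pa,na,pb,nb,tri([(f,*pa),(g,*pb)]),onz(f,*pa,z),onz(g,*pb,z))
print("ring",tri([(f,267.9,142.6),(g,320,295)]),onz(f,267.9,142.6,.031),onz(g,320,295,.031))
print("jarrim",tri([(f,200+119/3.3,120+288/3.3),(g,110+608/3,160+77/3)]))
# holder mat corners (top)
for c in [(48,206),(231,230),(210,394),(20,388)]:
    print("mat",onz(f,200+c[0]/3.3,120+c[1]/3.3,0.0))
for c in [(69,229),(187,240),(172,357),(53,347)]:
    print("jarshoulder",onz(f,200+c[0]/3.3,120+c[1]/3.3,0.085))
for c in [(430,160),(480,258),(382,305),(330,212)]:
    print("canA",onz(f,200+c[0]/3.3,120+c[1]/3.3,0.078))
for c in [(618,143),(682,232),(578,295),(514,215)]:
    print("canB",onz(f,200+c[0]/3.3,120+c[1]/3.3,0.078))
print("handle top",tri([(f,30+660/4.5,120+275/4.5),(g,370+78/4,120+250/4)]))
print("hinge top",tri([(f,30+588/4.5,120+50/4.5),(g,370+300/4,120+430/4)]))
for c in [(40,63),(575,55),(22,270),(513,275)]: print("cabtop",onz(f,30+c[0]/4.5,120+c[1]/4.5,.095))
```

```text
disk [333.72413793 148.44827586] 29 [233.84210526 327.71052632] 38 (array([ 0.61354541, -0.33381233,  0.01778855]), [0.0002140253123079836, 0.00021402531230806579]) [ 0.61233623 -0.33307117  0.022     ] [ 0.6147581  -0.33417244  0.022     ]
small [366.85714286 148.07142857] 14 [190.79166667 350.33333333] 24 (array([ 0.61460299, -0.42173702,  0.01331055]), [0.00029006731669117196, 0.0002900673166913133]) [ 0.61204992 -0.41976349  0.022     ] [ 0.61713102 -0.42145589  0.022     ]
canA [324.5        186.14705882] 34 [220.71794872 244.02564103] 39 (array([ 0.49057319, -0.29594158,  0.11654562]), [0.00018243287785602187, 0.00018243287785601824]) [ 0.48941039 -0.29518933  0.122     ] [ 0.49325806 -0.29661246  0.122     ]
canB [386.66666667 181.19444444] 36 [145.03389831 282.88135593] 59 (array([ 0.5004026 , -0.44475123,  0.11761671]), [2.1010795788649977e-05, 2.1010795788690292e-05]) [ 0.49939171 -0.44376253  0.122     ] [ 0.50255363 -0.44427628  0.122     ]
ring (array([ 0.63160103, -0.15961417,  0.02134445]), [0.0012279055596533881, 0.0012279055596533905]) [ 0.62807563 -0.16081649  0.031
[... 533 characters left out ...]
.31567696  0.078     ]
canA [ 0.46809977 -0.35041031  0.078     ]
canA [ 0.43354115 -0.27634831  0.078     ]
canA [ 0.50485467 -0.23937361  0.078     ]
canB [ 0.55508338 -0.45782275  0.078     ]
canB [ 0.48578483 -0.50187269  0.078     ]
canB [ 0.43907996 -0.42199329  0.078     ]
canB [ 0.5005791  -0.37712164  0.078     ]
handle top (array([0.51166904, 0.06287356, 0.10362036]), [0.0010058009518082557, 0.0010058009518083319])
hinge top (array([0.64281529, 0.10682878, 0.0923797 ]), [5.486950275012299e-05, 5.486950275012026e-05])
cabtop [0.6390741  0.41133337 0.095     ]
cabtop [0.63910087 0.11334159 0.095     ]
cabtop [0.52103253 0.41320694 0.095     ]
cabtop [0.51435454 0.14392702 0.095     ]
```

{"op": "step_arm", "data": {"plan": [[[36.5,-90.7,0,-1.16],[36.5,-90.7,0,-1.16],[36.5,-90.7,0,-1.16],[36.5,-90.7,0,-1.16],[36.5,-90.7,0,-1.16],[36.5,-90.7,0,-1.16],[36.5,-90.7,0,-1.16],[36.5,-90.7,0,-1.16],[36.5,-90.7,0,-1.16],[36.5,-90.7,0,-1.16],[36.5,-90.7,0,-1.16],[36.5,-90.7,0,-1.16]]], "jaw": 0.3}}

```text
clock: 1.35
position: [0.4359, 0.1075, 0.4049]
tool_rot: [-3.141, -0.0, 0.001]
force: [1.8, 0.7, -0.1]
grip_width: 0.0601
```

{"op": "step_arm", "data": {"plan": [[[17.8,-44.1,0,0],[17.8,-44.1,0,0],[17.8,-44.1,0,0],[17.8,-44.1,0,0],[17.8,-44.1,0,0],[17.8,-44.1,0,0],[17.8,-44.1,0,0],[17.8,-44.1,-5,0],[17.8,-44.1,-10,0],[17.8,-44.1,-14,0],[17.8,-44.1,-14,0],[17.8,-44.1,-14,0]]]}}

```text
clock: 2.35
position: [0.6065, -0.316, 0.2834]
tool_rot: [-3.141, -0.001, 0.001]
force: [0.6, 0.7, 0.0]
grip_width: 0.0597
```

Run:
```python
from h import *
f=grab("wrist","w1"); st(); print(f["R"].tolist(),f["t"].tolist())
```

```text
t 2.40 pos [ 0.6056 -0.3202  0.2767] rpy [-3.141e+00  6.000e-03 -2.000e-03] F [-8.9 -1.1 -4.6] w 0.0598 q [ 0.17  0.8   0.37  1.54 -0.34  0.88  0.67]
[[0.9999990722560439, 0.00136200821944521, 2.0510102788087234e-05], [0.0012884139176154792, -0.9506381583859633, 0.3102989394279711], [0.0004421273923288192, -0.3102986251245031, -0.950639031267502]] [-0.6072977848817217, -0.3031800484195932, 0.1670334516473933]
```

View pics/w1.png

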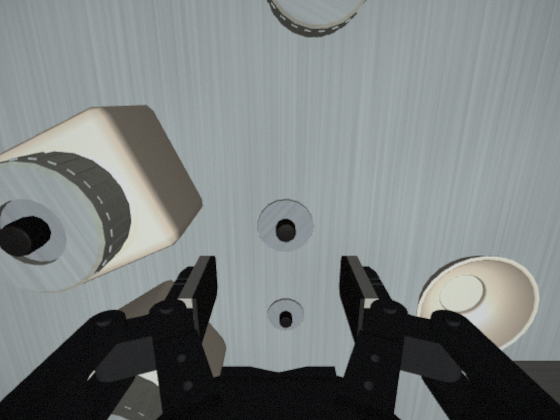

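{"op": "step_arm", "data": {"plan": [[[0.7,-1.4,-1,0],[0.7,-1.4,-1,0],[0.7,-1.4,-1,0],[0.7,-1.4,-1,0]]]}}

```text
clock: 2.73
position: [0.6127, -0.3339, 0.2669]
tool_rot: [-3.141, 0.006, -0.002]
force: [0.4, -0.1, 0.4]
grip_width: 0.0597
```

Run:
```python
from h import *
f=grab("wrist","w2"); s=st()
p=f["pixels"].max(2); m=(p<45).astype(np.uint8); m[260:]=0
n,l,ss,c=cv2.connectedComponentsWithStats(m)
for i in range(1,n):
    if ss[i,4]>60: print(c[i],ss[i], onz(f,*c[i],.020), onz(f,*c[i],.024))
```

```text
t 2.78 pos [ 0.6128 -0.3336  0.2674] rpy [-3.141e+00  5.000e-03 -2.000e-03] F [1.2 1.5 0.3] w 0.0599 q [ 0.2   0.83  0.37  1.5  -0.35  0.89  0.68]
[279.72033898 216.10451977] [270 204  21  24 354] [ 0.61358127 -0.3332907   0.02      ] [ 0.61358542 -0.3318156   0.024     ]
```

View pics/w2.png

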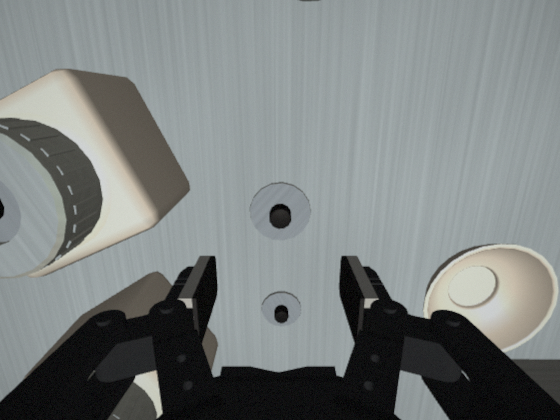

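{"op": "step_arm", "data": {"plan": [[[0.1,0.05,-4,0],[0.1,0.05,-6,0],[0.1,0.05,-8.1,0],[0.1,0.05,-8.1,0],[0.1,0.05,-8.1,0]]]}}

```text
clock: 3.2
position: [0.614, -0.3325, 0.1869]
tool_rot: [-3.141, 0.006, -0.001]
force: [0.1, -0.1, 1.4]
grip_width: 0.0598
```

{"op": "step_arm", "data": {"plan": [[[0,0,0,0],[0,0,0,0],[0,0,0,0],[0,0,0,0],[0,0,0,0],[0,0,0,0],[0,0,0,0]]], "jaw": 1, "force": 40}}

```text
clock: 3.78
position: [0.6144, -0.3326, 0.1883]
tool_rot: [-3.141, 0.004, -0.001]
force: [-2.5, 2.7, 11.4]
grip_width: 0.0136
```

Run:
```python
from h import *
f=grab("wrist","w3"); s=st()
```

```text
t 3.83 pos [ 0.6144 -0.3326  0.1883] rpy [-3.141e+00  4.000e-03 -1.000e-03] F [-2.2  1.7 10.3] w 0.0136 q [ 0.22  0.93  0.33  1.52 -0.38  0.76  0.7 ]
```

View pics/w3.png

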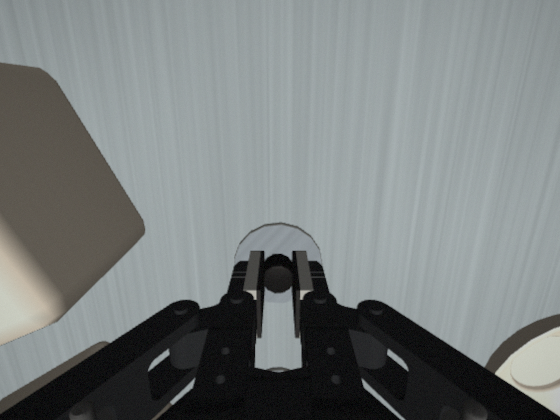

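{"op": "step_arm", "data": {"plan": [[[0,0,4,0],[0,0,8,0],[0,0,12,0],[-3,5,16,0],[-5,8,16,0],[-7,11,16,0],[-9,14,16,0],[-12,18,16,0],[-15,22,16,0],[-17.1,25.1,16,0],[-17.1,25.1,16,0],[-17.1,25.1,16,0]]]}}

```text
clock: 4.83
position: [0.4412, -0.0784, 0.3487]
tool_rot: [-3.139, 0.005, 0.003]
force: [1.5, -0.3, 0.3]
grip_width: 0.0133
```

{"op": "step_arm", "data": {"plan": [[[0,0,0,0],[0,0,0,0],[0,0,0,0]]]}}

```text
clock: 5.08
position: [0.4416, -0.079, 0.349]
tool_rot: [-3.139, 0.004, 0.002]
force: [0.1, 0.6, -0.6]
grip_width: 0.0134
```

Run:
```python
from h import *
f=grab("top"); g=grab("scene"); w=grab("wrist","w4"); s=st()
crop(f,180,150,320,255,5.5,"t4"); crop(g,240,80,380,220,4,"s4")
```

```text
t 5.23 pos [ 0.4415 -0.0791  0.3487] rpy [-3.139e+00  5.000e-03  2.000e-03] F [ 0.   0.  -0.4] w 0.0134 q [-0.31  0.36  0.45  2.12 -0.24  0.72  0.29]
```

View pics/t4.png

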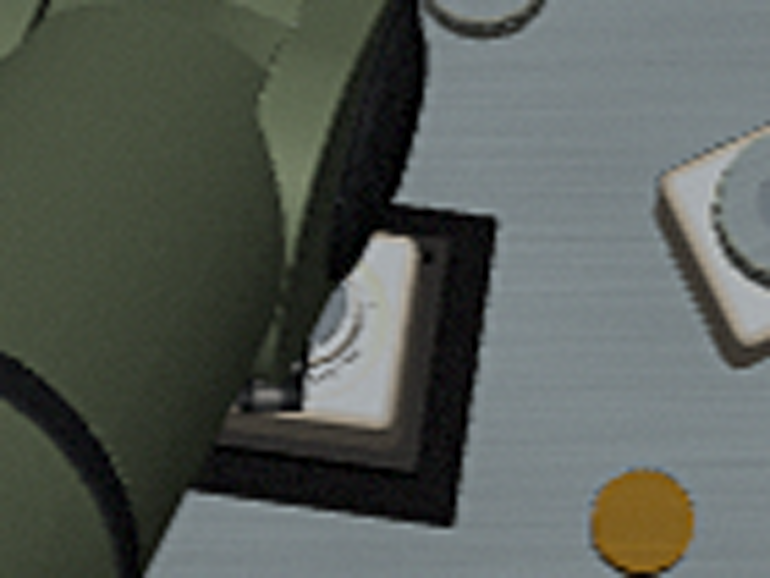

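View pics/s4.png

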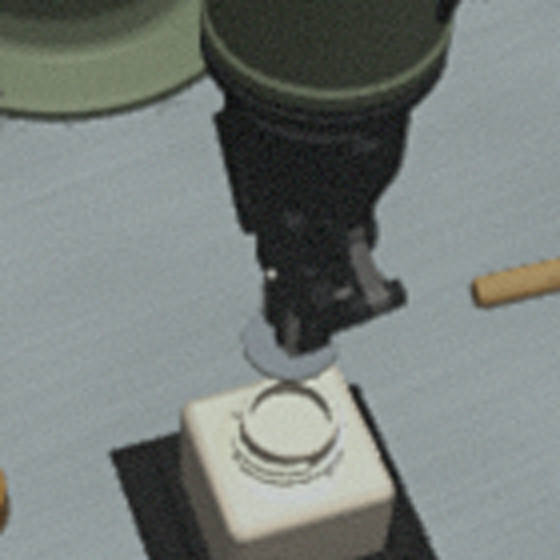

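View pics/w4.png

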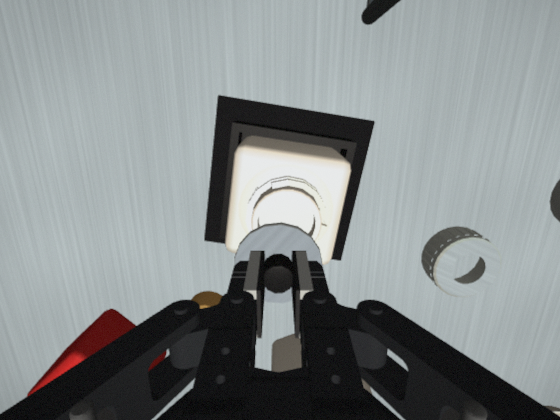

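Run:
```python
from h import *
w=grab("wrist"); g=grab("scene"); f=grab("top"); s=st()
crop(w,200,160,360,310,5,"w4c")
P=s["position"]
for u,v in [(279,223),(234.5,257),(321.5,257)]: print("disk edge",onz(w,u,v,.1704)-P)
g0=g
print([ (round(float(proj(w,[.444,-.082,.112])[0])),round(float(proj(w,[.444,-.082,.112])[1]))) ])
# scene view: mouth ellipse and disk ellipse, crop s4 scale 4 offset (240,80)
print("mouth scene",onz(g,240+290/4,80+422/4,.112), "disk scene", onz(g,240+290/4,80+347/4,.1704))
```

```text
t 5.38 pos [ 0.4413 -0.0788  0.3486] rpy [-3.139e+00  5.000e-03  2.000e-03] F [ 0.3  0.  -0.4] w 0.0132 q [-0.31  0.36  0.45  2.12 -0.24  0.72  0.29]
disk edge [ 0.00095021  0.02226128 -0.17822095]
disk edge [-0.02182947  0.00346179 -0.17822095]
disk edge [ 0.02278562  0.00367331 -0.17822095]
[(282, 227)]
mouth scene [ 0.45211449 -0.08134408  0.112     ] disk scene [ 0.44706864 -0.08236929  0.1704    ]
```

View pics/w4c.png

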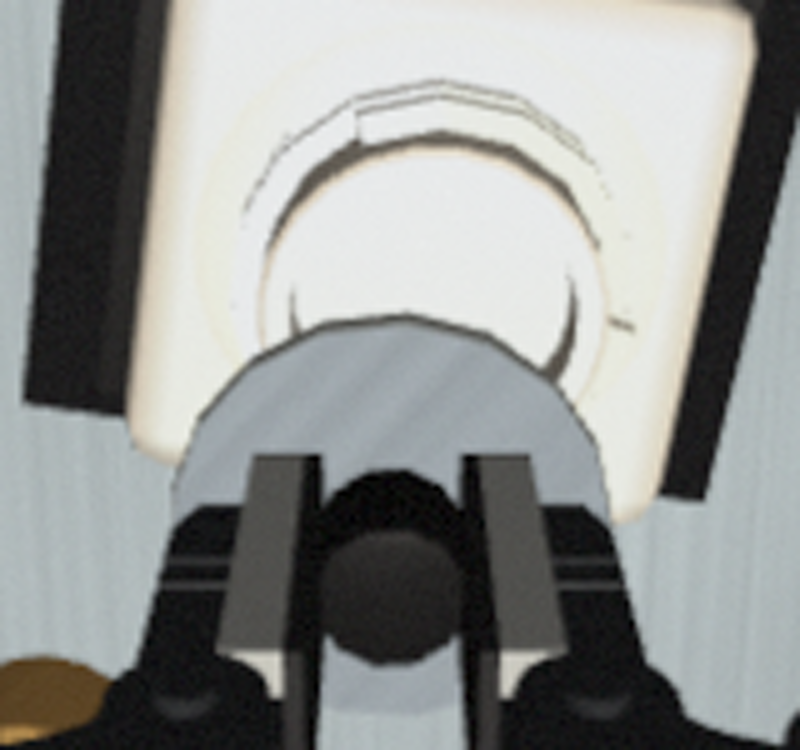

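Run:
```python
from h import *
w=grab("wrist"); s=st()
for u,v in [(287,160+133/5),(287,160+150/5),(252,220),(321.4,220),(258.6,220),(315.4,220)]: print(onz(w,u,v,.112))
# shoulder corners of jar top at z=.085 : left edge line & right
for x,y in [(128,440),(755,20),(625,522)]: print("sh",onz(w,200+x/5,160+y/5,.083))
```

```text
t 5.43 pos [ 0.4413 -0.0787  0.3486] rpy [-3.139e+00  5.000e-03  2.000e-03] F [ 0.8  0.  -0.3] w 0.0131 q [-0.31  0.36  0.45  2.12 -0.24  0.72  0.29]
[ 0.44727824 -0.05306156  0.112     ]
[ 0.44730477 -0.05540492  0.112     ]
[ 0.42346283 -0.07690317  0.112     ]
[ 0.47118799 -0.07668508  0.112     ]
[ 0.42800676 -0.0768824   0.112     ]
[ 0.46706668 -0.07670391  0.112     ]
sh [ 0.39892726 -0.1122517   0.083     ]
sh [ 0.4952084  -0.04327392  0.083     ]
sh [ 0.47995508 -0.12666131  0.083     ]
```

{"op": "step_arm", "data": {"plan": [[[0.56,0.0,-1,0],[0.56,0.0,-3,0],[0.56,0.0,-4.4,0],[0.56,0.0,-4.4,0],[0.56,0.0,-4.4,0],[0.56,0.0,-4.4,0]]]}}

```text
clock: 5.93
position: [0.4471, -0.0789, 0.3053]
tool_rot: [-3.139, 0.004, 0.002]
force: [-0.0, 0.4, 0.2]
grip_width: 0.0135
```

Run:
```python
from h import *
g=grab("scene"); w=grab("wrist"); s=st()
crop(w,200,160,360,310,5,"w5c"); crop(g,270,120,370,220,6,"s5")
```

```text
t 6.03 pos [ 0.4471 -0.0787  0.3055] rpy [-3.139e+00  4.000e-03  2.000e-03] F [ 0.1 -0.2 -1. ] w 0.0133 q [-0.27  0.44  0.4   2.14 -0.3   0.61  0.35]
```

View pics/w5c.png

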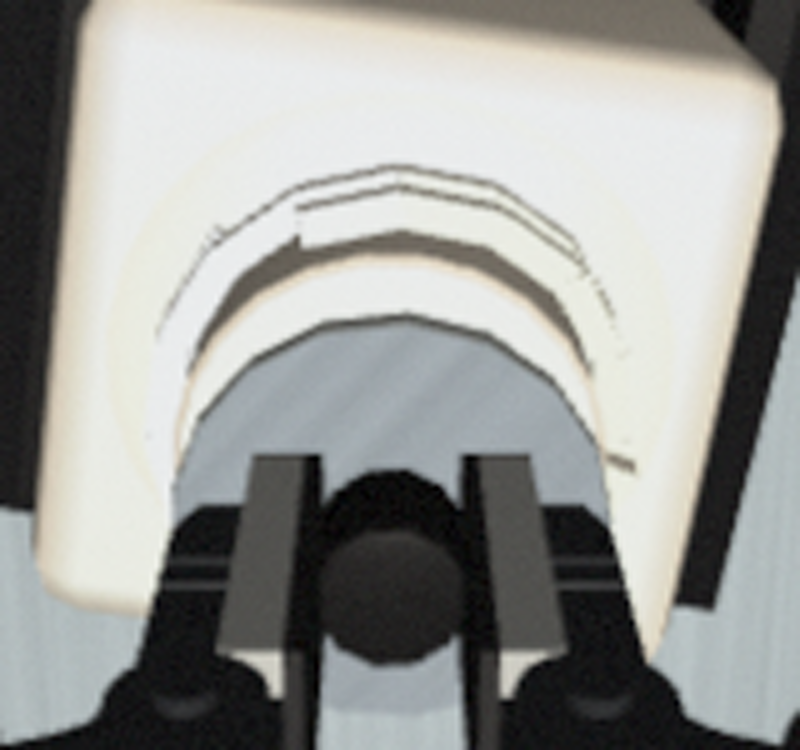

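View pics/s5.png

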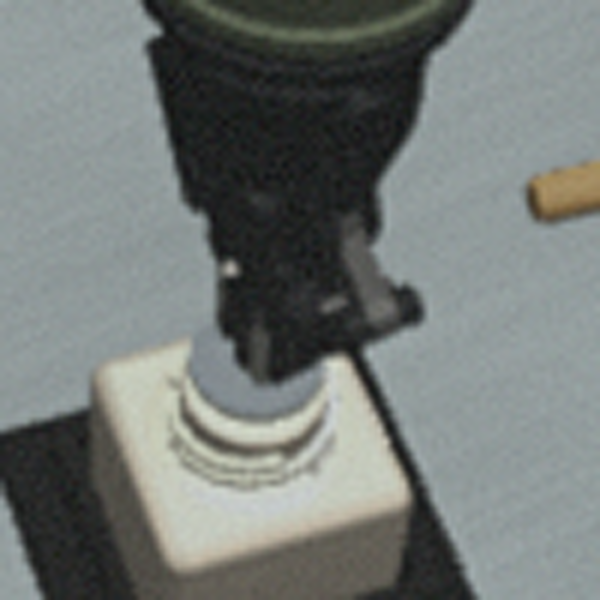

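Run:
```python
from h import *
w=grab("wrist"); s=st()
print("depth",(w["R"]@np.array([.447,-.079,.112])+w["t"])[2])
for x,y in [(398,232),(398,253),(174,440),(604,440)]: print(onz(w,200+x/5,160+y/5,.112))
for x,y in [(404,316),(172,480),(608,480)]: print("disk",onz(w,200+x/5,160+y/5,.305-.1783))
```

```text
t 6.08 pos [ 0.4471 -0.0787  0.3054] rpy [-3.139e+00  4.000e-03  2.000e-03] F [ 1.   0.2 -0.7] w 0.0134 q [-0.27  0.44  0.4   2.14 -0.3   0.61  0.35]
depth 0.18002755563454062
[ 0.44840695 -0.0525502   0.112     ]
[ 0.44841719 -0.05493437  0.112     ]
[ 0.42340749 -0.077218    0.112     ]
[ 0.47157103 -0.07699478  0.112     ]
disk [ 0.4490045  -0.05644771  0.1267    ]
disk [ 0.42524307 -0.07463302  0.1267    ]
disk [ 0.47005646 -0.07441955  0.1267    ]
```

{"op": "step_arm", "data": {"plan": [[[0,0,-0.3,0],[0,0,-0.5,0],[0,0,-0.7,0],[0,0,-0.9,0],[0,0,-1.1,0],[0,0,-1.1,0],[0,0,-1.1,0],[0,0,-1.1,0]]]}}

```text
clock: 6.75
position: [0.4471, -0.0787, 0.2943]
tool_rot: [-3.139, 0.004, 0.002]
force: [-0.9, 0.3, 2.3]
grip_width: 0.0137
```

Run:
```python
from h import *
g=grab("scene"); w=grab("wrist"); s=st()
crop(w,200,160,360,310,5,"w6c"); crop(g,270,120,370,220,6,"s6")
```

```text
t 6.85 pos [ 0.4471 -0.0787  0.2943] rpy [-3.139e+00  4.000e-03  2.000e-03] F [0.2 0.9 0.9] w 0.0135 q [-0.25  0.46  0.38  2.15 -0.31  0.59  0.36]
```

View pics/w6c.png

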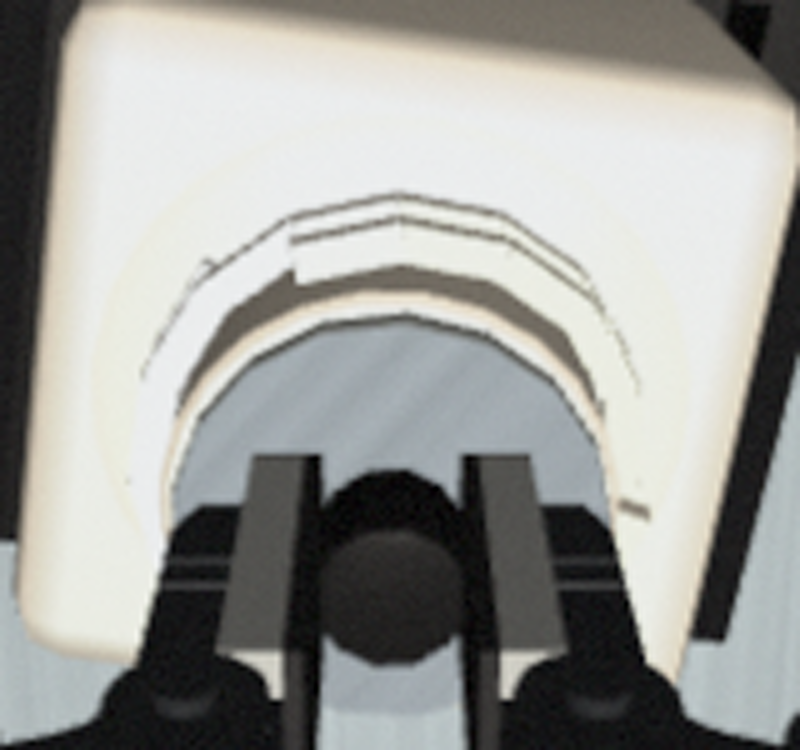

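View pics/s6.png

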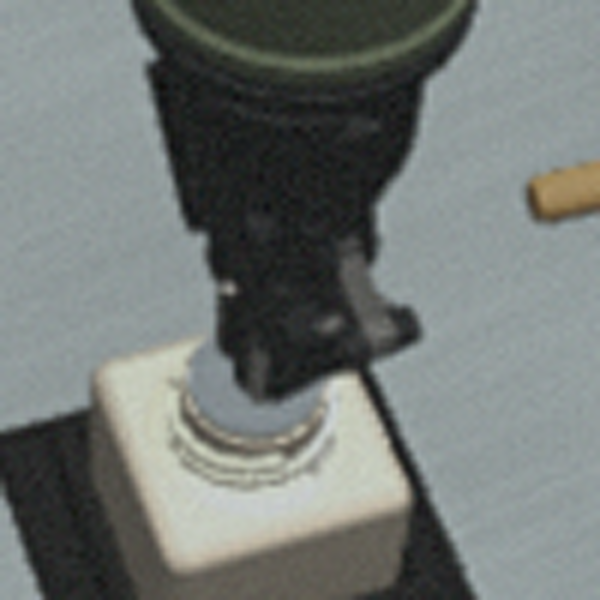

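{"op": "step_arm", "data": {"plan": [[[0,0,-0.2,0],[0,0,-0.3,0],[0,0,-0.3,0],[0,0,-0.3,0]]]}}

```text
clock: 7.18
position: [0.4471, -0.0788, 0.2922]
tool_rot: [-3.138, 0.003, 0.002]
force: [-9.6, 2.1, 35.0]
grip_width: 0.0136
```

{"op": "step_arm", "data": {"plan": [[[0,0,0.15,0],[0,0,0.15,0],[0,0,0.15,0],[0,0,0.15,0]]], "jaw": 0.4}}

```text
clock: 7.52
position: [0.4471, -0.0788, 0.2936]
tool_rot: [-3.139, 0.003, 0.002]
force: [0.1, -0.0, -0.5]
grip_width: 0.0509
```

{"op": "step_arm", "data": {"plan": [[[0,0,3,0],[0,0,6,0],[0,0,8,0],[3,-3,8,0],[6,-5,8,0],[9,-6,8,0],[12,-7,8,0],[16,-7.5,8,0],[18.5,-8.1,5,0],[18.5,-8.1,2,0],[18.5,-8.1,0,0],[18.5,-8.1,0,0]]], "jaw": 0}}

```text
clock: 8.52
position: [0.6311, -0.1594, 0.2887]
tool_rot: [-3.138, 0.01, 0.002]
force: [-0.8, -0.1, -0.6]
grip_width: 0.0854
```

{"op": "step_arm", "data": {"plan": [[[0,0,0,0],[0,0,0,0],[0,0,0,0]]]}}

```text
clock: 8.77
position: [0.6313, -0.1595, 0.2901]
tool_rot: [-3.138, 0.008, 0.002]
force: [0.4, 0.1, 0.1]
grip_width: 0.0857
```

Run:
```python
from h import *
f=grab("top"); g=grab("scene"); w=grab("wrist","w7"); s=st()
crop(f,200,180,280,250,8,"t7"); crop(g,270,150,370,250,6,"s7")
```

```text
t 8.92 pos [ 0.6313 -0.1594  0.29  ] rpy [-3.138e+00  8.000e-03  2.000e-03] F [-0.  -0.5 -0.3] w 0.0857 q [-0.09  0.74  0.4   1.63 -0.35  0.86  0.45]
```

View pics/t7.png

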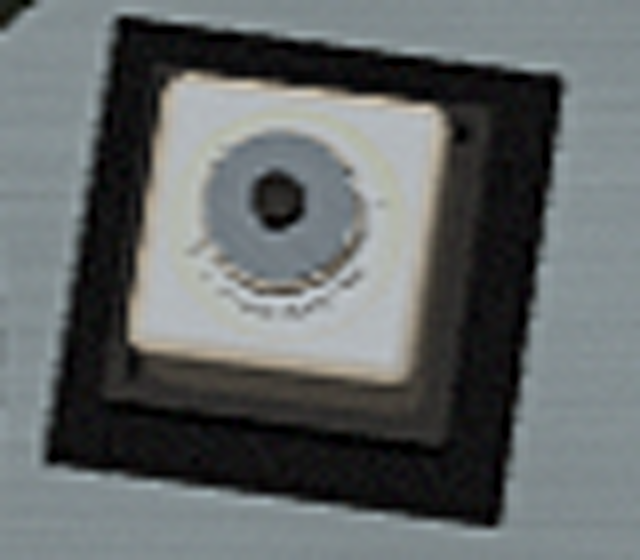

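View pics/s7.png

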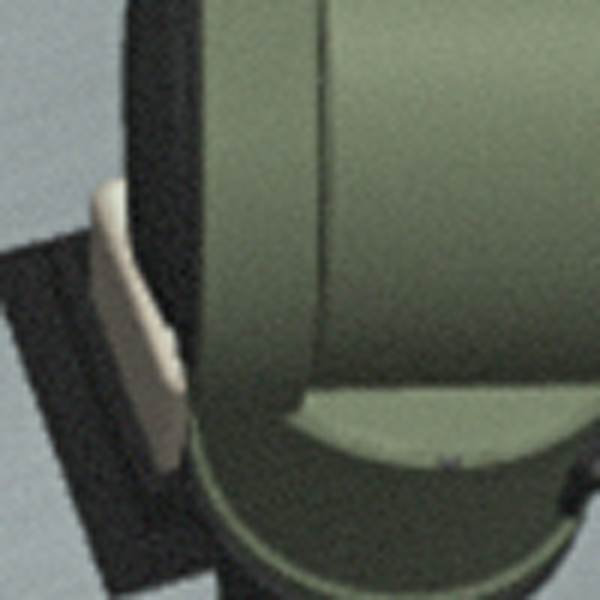

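View pics/w7.png

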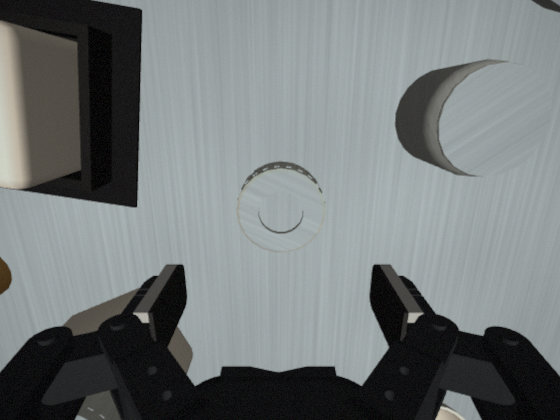

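Run:
```python
from h import *
w=grab("wrist"); s=st(); P=s["position"]
for u,v in [(237,208),(326,208),(281,252),(281,166)]: print(onz(w,u,v,.031)-P)
im=w["pixels"]; crop(w,220,140,345,265,6,"w7c")
```

```text
t 8.97 pos [ 0.6312 -0.1594  0.2898] rpy [-3.138e+00  9.000e-03  2.000e-03] F [-0.7 -0.2 -0.2] w 0.0853 q [-0.09  0.74  0.4   1.63 -0.35  0.86  0.45]
[-0.03183683  0.00333432 -0.2587759 ]
[ 0.03518779  0.00370583 -0.2587759 ]
[ 0.00154759 -0.03307282 -0.2587759 ]
[ 0.00116277  0.03552977 -0.2587759 ]
```

View pics/w7c.png

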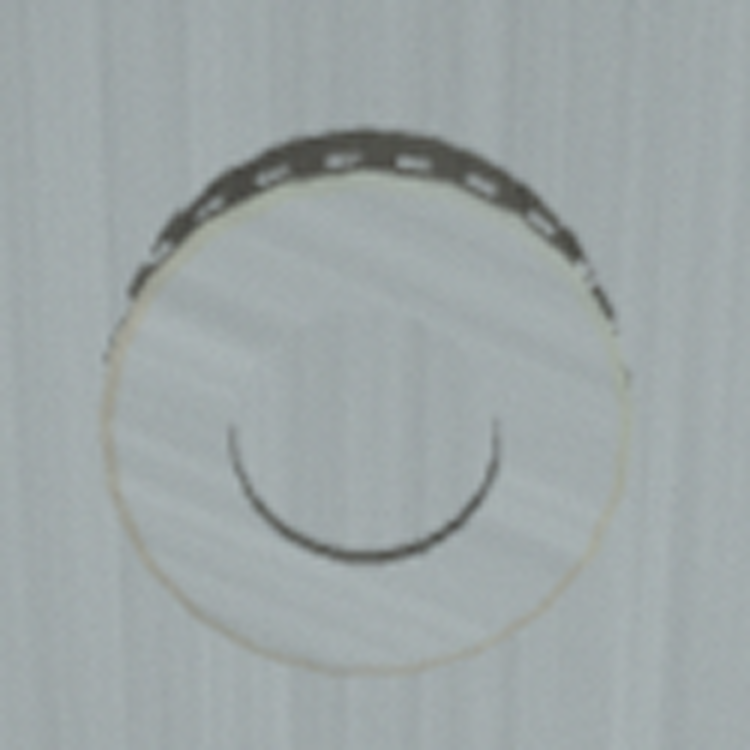

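{"op": "step_arm", "data": {"plan": [[[0.12,0.05,0,1.9],[0.12,0.05,0,1.9],[0.12,0.05,0,1.9],[0.12,0.05,0,1.9],[0.12,0.05,0,1.9],[0.12,0.05,0,1.9],[0.12,0.05,0,1.9],[0.12,0.05,-1,1.9],[0.12,0.05,-2,1.9],[0.12,0.05,-3,1.9],[0.12,0.05,-4,1.9],[0.12,0.05,-4,1.9]]]}}

```text
clock: 9.97
position: [0.632, -0.1588, 0.2485]
tool_rot: [-3.136, 0.009, 1.508]
force: [0.1, 0.3, 0.9]
grip_width: 0.0853
```

{"op": "step_arm", "data": {"plan": [[[0.0,0.0,0,0.4],[0.0,0.0,0,0.4],[0.0,0.0,0,0.4],[0.0,0.0,0,0.4],[0.0,0.0,0,0.4]]]}}

```text
clock: 10.38
position: [0.632, -0.1591, 0.2489]
tool_rot: [-3.136, 0.009, 1.907]
force: [0.6, -0.6, 0.3]
grip_width: 0.0858
```

Run:
```python
from h import *
w=grab("wrist","w8"); s=st()
```

```text
t 10.43 pos [ 0.632  -0.159   0.2488] rpy [-3.136  0.009  1.904] F [ 0.2  0.1 -1. ] w 0.0855 q [ 0.22  0.75 -0.11  1.63  0.12  0.77  1.96]
```

View pics/w8.png

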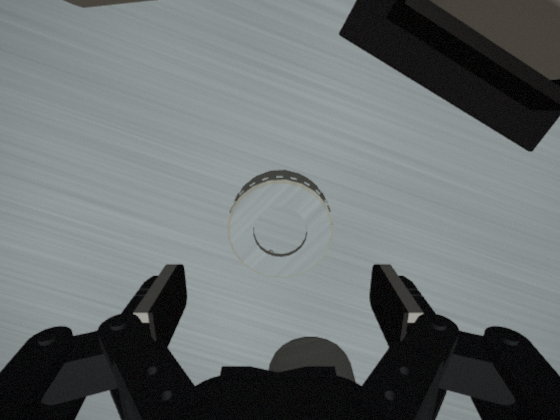

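{"op": "step_arm", "data": {"plan": [[[0,0,-3,0],[0,0,-5.5,0],[0,0,-6.9,0],[0,0,-6.9,0],[0,0,-6.9,0]]]}}

```text
clock: 10.85
position: [0.6321, -0.1589, 0.1798]
tool_rot: [-3.135, 0.009, 1.903]
force: [0.0, -0.5, 1.0]
grip_width: 0.0853
```

{"op": "step_arm", "data": {"plan": [[[0,0,0,0],[0,0,0,0],[0,0,0,0],[0,0,0,0],[0,0,0,0]]], "jaw": 1, "force": 60}}

```text
clock: 11.27
position: [0.6326, -0.159, 0.1818]
tool_rot: [-3.137, 0.01, 1.903]
force: [-2.5, 2.1, 9.5]
grip_width: 0.0665
```

{"op": "step_arm", "data": {"plan": [[[0,0,3,0],[0,0,7,0],[0,0,11,0],[0,0,15,0],[0,0,15,0],[0,0,15,0]]]}}

```text
clock: 11.77
position: [0.6331, -0.1592, 0.3356]
tool_rot: [3.141, 0.013, 1.902]
force: [-0.8, 0.0, -1.8]
grip_width: 0.0663
```

Run:
```python
from h import *
w=grab("wrist","w9"); s=st()
```

```text
t 11.82 pos [ 0.6326 -0.159   0.3335] rpy [-3.14   0.011  1.902] F [-0.3  0.4 -1.6] w 0.0663 q [ 0.23  0.64 -0.12  1.59  0.1   0.92  1.98]
```

View pics/w9.png

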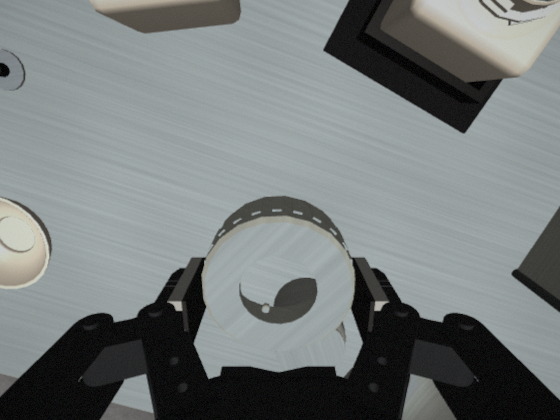

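Run:
```python
from h import *
w=grab("wrist"); s=st(); P=s["position"]; z=P[2]-.1818+.031
pts=[onz(w,u,v,z)[:2]-P[:2] for u,v in [(203,283),(355.5,283),(279,217)]]
y=s["tool_rot"][2]; ex=np.array([np.cos(y),np.sin(y)]); ey=np.array([np.sin(y),-np.cos(y)])
for p in pts: print(p@ex,p@ey)
crop(w,180,180,380,380,4,"w9c")
```

```text
t 11.87 pos [ 0.6324 -0.159   0.3321] rpy [-3.138  0.01   1.902] F [-0.3 -0.5 -1.2] w 0.0660 q [ 0.23  0.64 -0.12  1.59  0.1   0.92  1.98]
-0.034120645924787626 -0.0025966582466225734
0.03205775546153153 -0.0030753822772377867
-0.0010745477194624574 -0.033334077558585286
```

View pics/w9c.png

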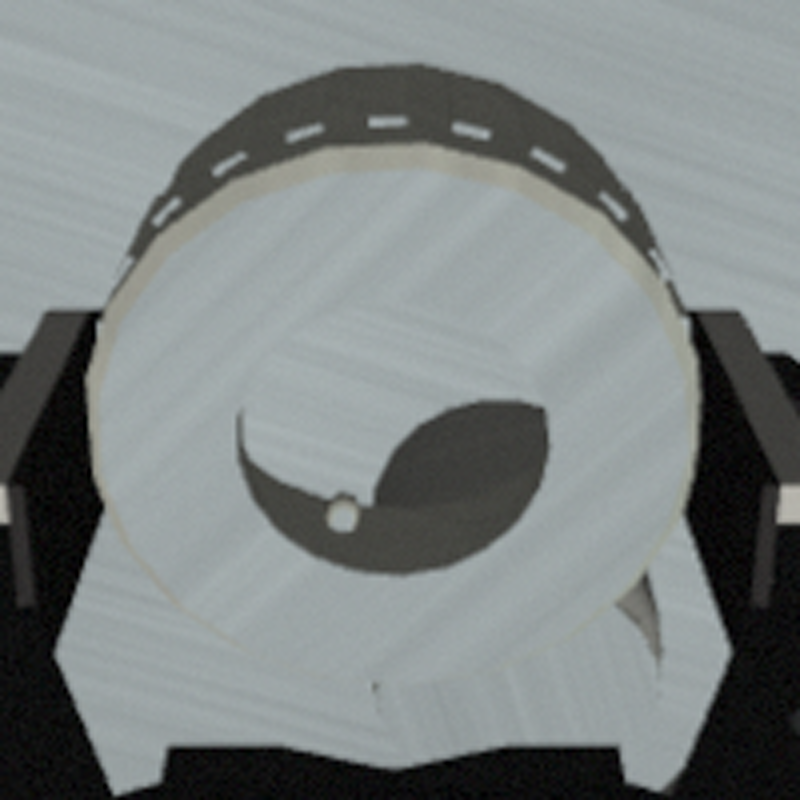

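{"op": "step_arm", "data": {"plan": [[[-3,1.3,0.5,0],[-7,3,0.5,0],[-11,4.8,0.5,0],[-15,6.5,0.5,0],[-18.54,8.03,0.5,0],[-18.54,8.03,0.5,0],[-18.54,8.03,0.5,0],[-18.54,8.03,0.5,0]]]}}

```text
clock: 12.53
position: [0.4471, -0.0786, 0.3368]
tool_rot: [-3.137, 0.01, 1.902]
force: [0.1, -0.1, -0.8]
grip_width: 0.0661
```

Run:
```python
from h import *
g=grab("scene"); w=grab("wrist"); s=st(); P=s["position"]
crop(w,180,130,380,330,4,"w10c"); crop(g,250,80,400,220,5,"s10")
```

```text
t 12.63 pos [ 0.4476 -0.0789  0.3367] rpy [-3.137  0.01   1.902] F [ 0.2 -0.4 -1.2] w 0.0662 q [ 0.16  0.36 -0.15  2.1   0.1   0.7   1.85]
```

View pics/w10c.png

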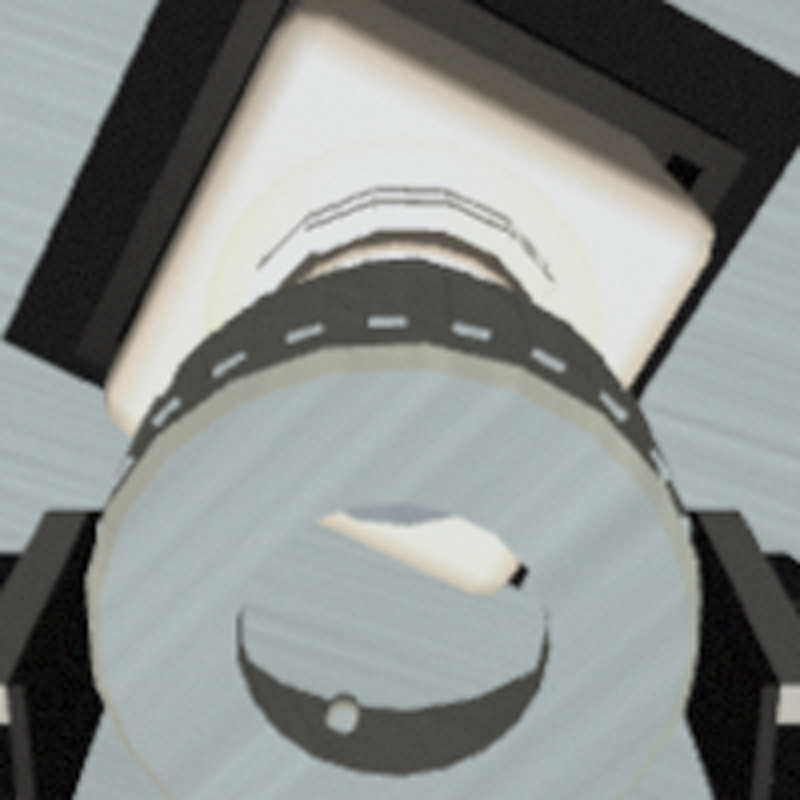

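View pics/s10.png

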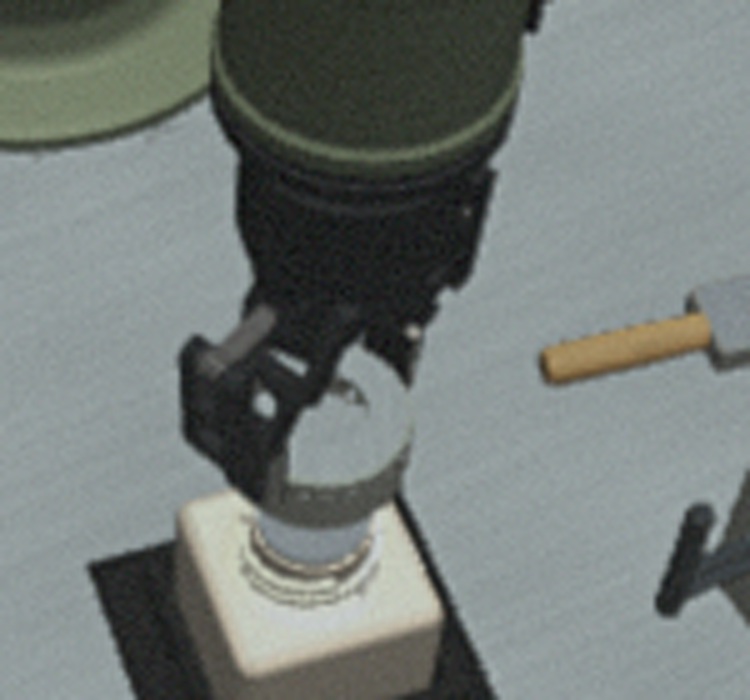

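{"op": "step_arm", "data": {"plan": [[[0,0,-2,0],[0,0,-3.5,0],[0,0,-4,0],[0,0,-4.3,0],[0,0,-4.6,0],[0,0,-4.8,0],[0,0,-4.9,0],[0,0,-5.0,0],[0,0,-5.0,0]]]}}

```text
clock: 13.38
position: [0.4477, -0.0789, 0.2869]
tool_rot: [-3.138, 0.01, 1.902]
force: [-0.3, 0.0, -0.6]
grip_width: 0.0659
```

{"op": "step_arm", "data": {"plan": [[[0,0,-0.1,0],[0,0,-0.2,0],[0,0,-0.3,0],[0,0,-0.35,0],[0,0,-0.35,0]]]}}

```text
clock: 13.8
position: [0.4476, -0.0789, 0.2833]
tool_rot: [-3.138, 0.01, 1.902]
force: [-0.2, 0.6, 0.2]
grip_width: 0.0662
```

{"op": "step_arm", "data": {"plan": [[[0,0,-0.1,0],[0,0,-0.2,0],[0,0,-0.3,0],[0,0,-0.35,0],[0,0,-0.35,0]]]}}

```text
clock: 14.22
position: [0.4477, -0.0789, 0.2797]
tool_rot: [-3.138, 0.01, 1.902]
force: [-0.8, -0.5, -0.1]
grip_width: 0.0664
```

{"op": "step_arm", "data": {"plan": [[[0,0,-0.1,0],[0,0,-0.2,0],[0,0,-0.3,0],[0,0,-0.3,0]]]}}

```text
clock: 14.55
position: [0.4478, -0.0789, 0.277]
tool_rot: [-3.138, 0.01, 1.902]
force: [-2.3, -0.3, 12.5]
grip_width: 0.0664
```

{"op": "step_arm", "data": {"plan": [[[0,0,-0.04,-0.1],[0,0,-0.08,-0.2],[0,0,-0.12,-0.3],[0,0,-0.16,-0.4],[0,0,-0.2,-0.5],[0,0,-0.24,-0.6],[0,0,-0.24,-0.6]]]}}

```text
clock: 15.13
position: [0.448, -0.0788, 0.2748]
tool_rot: [-3.139, 0.01, 1.296]
force: [-0.6, -0.1, 9.0]
grip_width: 0.0661
```

{"op": "step_arm", "data": {"plan": [[[0,0,-0.04,-0.1],[0,0,-0.08,-0.2],[0,0,-0.12,-0.3],[0,0,-0.16,-0.4],[0,0,-0.2,-0.5],[0,0,-0.24,-0.6],[0,0,-0.24,-0.6]]]}}

```text
clock: 15.72
position: [0.4481, -0.0787, 0.2724]
tool_rot: [-3.139, 0.01, 0.692]
force: [-1.7, -1.0, 4.0]
grip_width: 0.0662
```

{"op": "step_arm", "data": {"plan": [[[0,0,-0.04,-0.1],[0,0,-0.08,-0.2],[0,0,-0.12,-0.3],[0,0,-0.16,-0.4],[0,0,-0.2,-0.5],[0,0,-0.24,-0.6],[0,0,-0.24,-0.6]]]}}

```text
clock: 16.3
position: [0.4484, -0.0796, 0.2707]
tool_rot: [-3.14, 0.009, 0.089]
force: [-4.0, -6.1, 24.5]
grip_width: 0.0667
```

Run:
```python
from h import *
w=grab("wrist","w11"); s=st(); print(s["moment"])
```

```text
t 16.35 pos [ 0.4484 -0.0796  0.2707] rpy [-3.14   0.009  0.094] F [-3.5 -5.8 23. ] w 0.0665 q [-0.23  0.51  0.36  2.16 -0.34  0.54  0.48]
[-1.21139992  0.97210336 -0.3886088 ]
```

View pics/w11.png

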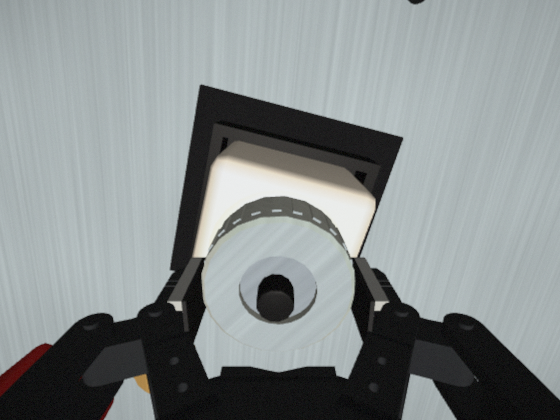

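{"op": "step_arm", "data": {"plan": [[[0,0.0,0.03,-0.08],[0,0,0.03,-0.15],[0,0,0.03,-0.15],[0,0,0.03,-0.15]]]}}

```text
clock: 16.68
position: [0.4482, -0.0795, 0.2708]
tool_rot: [-3.14, 0.01, -0.051]
force: [-2.3, -1.1, 2.4]
grip_width: 0.0662
```

Run:
```python
from h import *
s=st(); print(s["moment"])
```

```text
t 16.68 pos [ 0.4482 -0.0795  0.2708] rpy [-3.14   0.01  -0.051] F [-2.3 -1.1  2.4] w 0.0662 q [-0.26  0.52  0.4   2.16 -0.38  0.54  0.38]
[-0.18866122  0.34003376 -0.08406317]
```

{"op": "step_arm", "data": {"plan": [[[0,0.0,-0.03,-0.08],[0,0,-0.06,-0.15],[0,0,-0.08,-0.22],[0,0,-0.08,-0.22],[0,0,-0.08,-0.22]]]}}

```text
clock: 17.1
position: [0.4484, -0.08, 0.2707]
tool_rot: [-3.14, 0.008, -0.268]
force: [-3.5, -2.1, 21.9]
grip_width: 0.0666
```

Run:
```python
from h import *
s=st(); print(s["moment"])
```

```text
t 17.10 pos [ 0.4484 -0.08    0.2707] rpy [-3.14   0.008 -0.268] F [-3.5 -2.1 21.9] w 0.0666 q [-0.3   0.53  0.46  2.16 -0.45  0.55  0.22]
[-0.59065229  0.93422554 -0.44835694]
```

{"op": "step_arm", "data": {"plan": [[[0,0.0,0.02,-0.1],[0,0,0.04,-0.2],[0,0,0.05,-0.3],[0,0,0.05,-0.3],[0,0,0.05,-0.3]]]}}

```text
clock: 17.52
position: [0.4481, -0.0807, 0.2713]
tool_rot: [-3.141, 0.008, -0.564]
force: [-5.1, -6.6, 8.2]
grip_width: 0.0665
```

Run:
```python
from h import *
s=st(); print(s["moment"])
w=grab("wrist","w12")
```

```text
t 17.52 pos [ 0.4481 -0.0807  0.2713] rpy [-3.141  0.008 -0.564] F [-5.1 -6.6  8.2] w 0.0665 q [-0.36  0.55  0.54  2.16 -0.53  0.57  0.01]
[-1.60199969  0.62517478 -0.16547404]
```

View pics/w12.png

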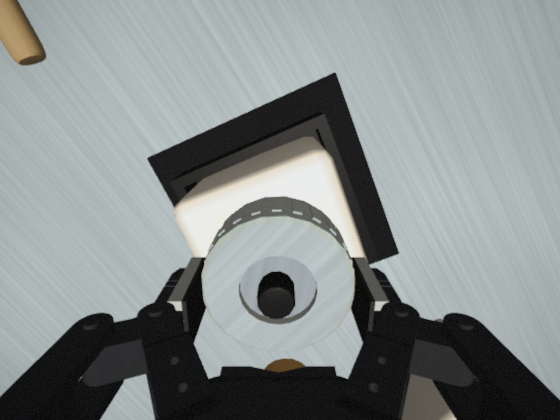

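{"op": "step_arm", "data": {"plan": [[[0,0.1,0.02,-0.1],[0,0.1,0.02,-0.15],[0,0.1,0.02,-0.15],[0,0.1,0.02,-0.15]]]}}

```text
clock: 17.9
position: [0.4479, -0.0808, 0.2716]
tool_rot: [3.141, 0.007, -0.71]
force: [-4.1, -9.9, 9.5]
grip_width: 0.0664
```

Run:
```python
from h import *
s=st(); print(s["moment"])
w=grab("wrist","w13");g=grab("scene"); crop(g,250,80,400,220,5,"s13")
```

```text
t 17.90 pos [ 0.4479 -0.0808  0.2716] rpy [ 3.141  0.007 -0.71 ] F [-4.1 -9.9  9.5] w 0.0664 q [-0.38  0.56  0.58  2.17 -0.57  0.58 -0.09]
[-2.46106709  0.50016917 -0.10315863]
```

View pics/s13.png

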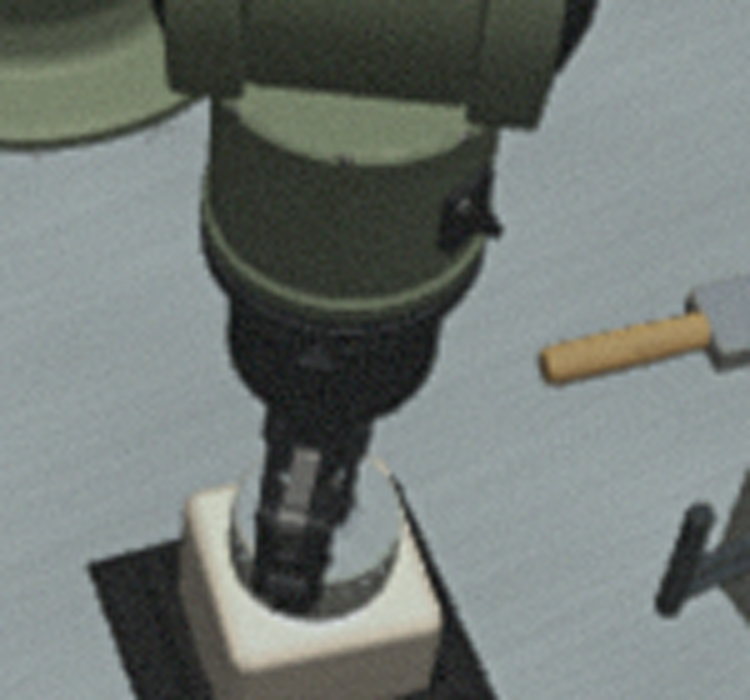

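{"op": "step_arm", "data": {"plan": [[[0,-0.05,-0.05,-0.05],[0,-0.05,-0.07,-0.12],[0,-0.05,-0.08,-0.2],[0,-0.05,-0.1,-0.2],[0,-0.05,-0.1,-0.2]]]}}

```text
clock: 18.42
position: [0.4473, -0.0819, 0.2707]
tool_rot: [3.14, 0.007, -0.907]
force: [-8.6, -4.8, 14.4]
grip_width: 0.066
```

Run:
```python
from h import *
s=st(); print(s["moment"])
```

```text
t 18.42 pos [ 0.4473 -0.0819  0.2707] rpy [ 3.14   0.007 -0.907] F [-8.6 -4.8 14.4] w 0.0660 q [-0.42  0.58  0.63  2.17 -0.62  0.59 -0.23]
[-0.92630407  1.73684898 -0.18475582]
```

{"op": "step_arm", "data": {"plan": [[[0,0,0,0],[0,0,0,0],[0,0,0,0],[0,0,3,0],[0,0,6,0],[0,0,9,0],[0,-4,9,0],[2,-8,9,0],[2,-10,9,0],[2,-10,9,0],[2,-10,9,0]]], "jaw": 0}}

```text
clock: 19.33
position: [0.4671, -0.1829, 0.3605]
tool_rot: [3.139, 0.007, -0.907]
force: [-1.0, 0.3, -0.8]
grip_width: 0.0852
```

Run:
```python
from h import *
s=st()
g=grab("scene"); crop(g,260,140,370,250,6,"s14"); w=grab("wrist","w14"); f=grab("top"); crop(f,200,170,280,250,7,"t14")
```

```text
t 19.33 pos [ 0.4671 -0.1829  0.3605] rpy [ 3.139  0.007 -0.907] F [-1.   0.3 -0.8] w 0.0852 q [-0.31  0.5   0.78  1.99 -0.47  0.84 -0.18]
```

View pics/s14.png

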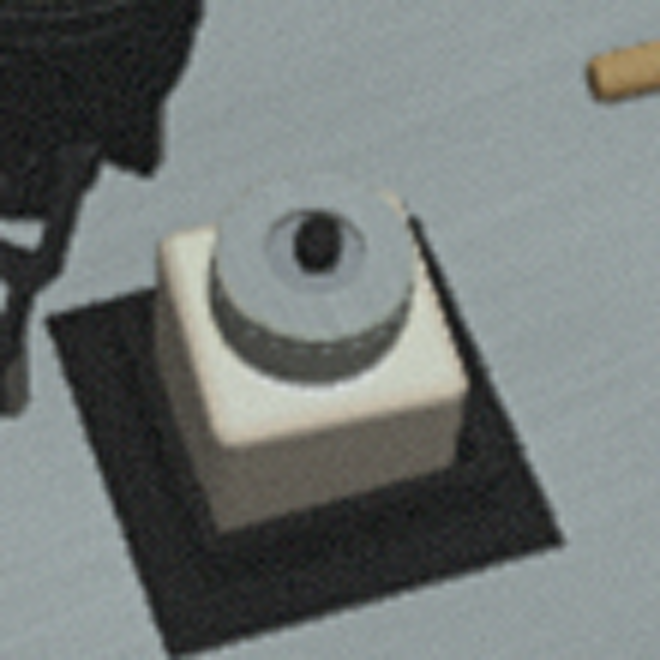

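View pics/w14.png

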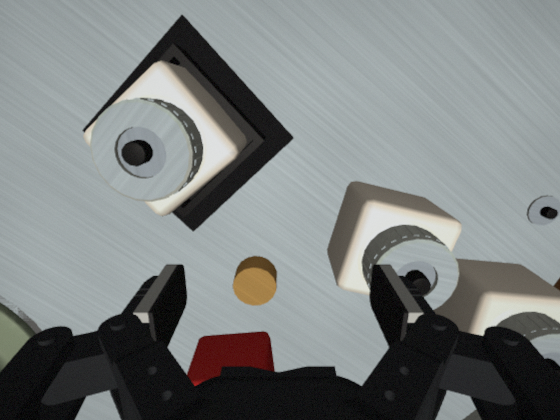

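View pics/t14.png

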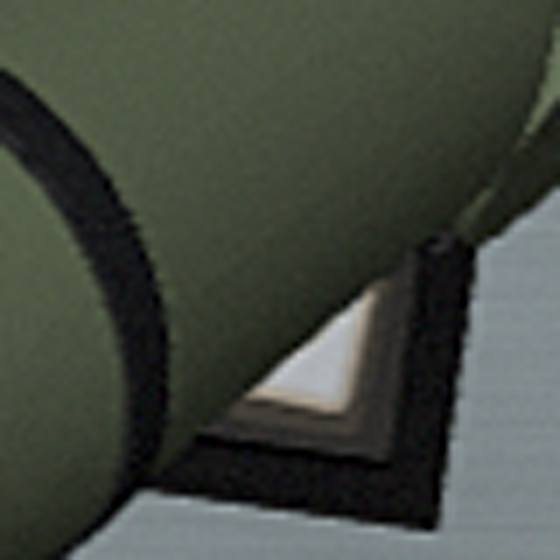

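Run:
```python
from h import *
s=st()
w=grab("wrist"); g=grab("scene")
crop(w,75,80,215,220,5,"w14c")
def ell(f,lo):
    pass
# scene ring top ellipse: extremes in s14 crop (6x, off 260,140)
print("scene top c",onz(g,260+313/6,140+257/6,.120))
```

```text
t 19.48 pos [ 0.4673 -0.1811  0.3605] rpy [ 3.14   0.008 -0.905] F [-0.4  0.4 -0. ] w 0.0851 q [-0.31  0.5   0.78  1.99 -0.47  0.84 -0.18]
scene top c [ 0.45067589 -0.08182468  0.12      ]
```

View pics/w14c.png

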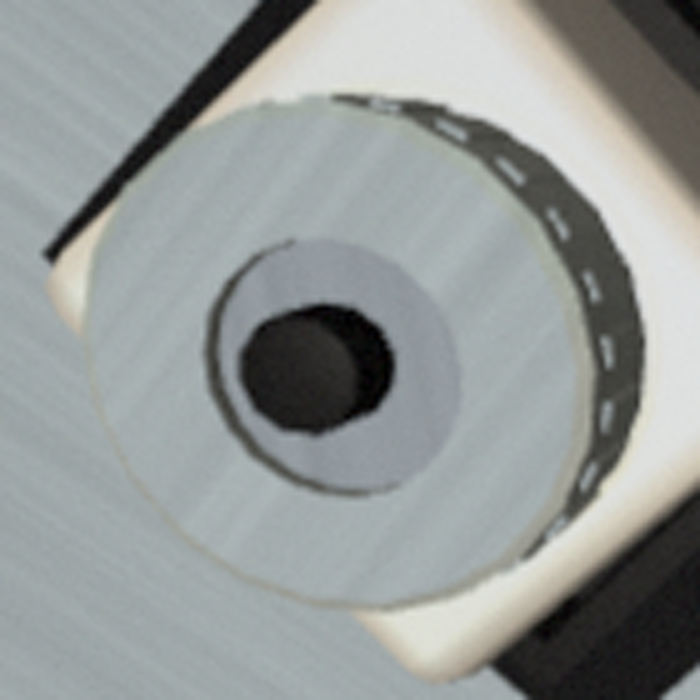

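Run:
```python
from h import *
s=st()
w=grab("wrist")
print(onz(w,143.2,150.4,.120), [np.round(onz(w,75+a/5,80+b/5,.120),4) for a,b in [(85,330),(597,385),(330,95),(370,608)]])
```

```text
t 19.58 pos [ 0.4674 -0.181   0.3606] rpy [ 3.14   0.008 -0.905] F [-0.8  0.6 -0.8] w 0.0852 q [-0.31  0.5   0.78  1.99 -0.47  0.84 -0.18]
[ 0.45005538 -0.08024469  0.12      ] [array([ 0.4318, -0.0524,  0.12  ]), array([ 0.4672, -0.1091,  0.12  ]), array([ 0.477 , -0.0627,  0.12  ]), array([ 0.4219, -0.1015,  0.12  ])]
```

{"op": "step_arm", "data": {"plan": [[[-1,4,0,0],[-1.9,8,0,0],[-1.9,10,0,0],[-1.9,10,0,0],[-1.9,10,-4,0],[-1.9,10,-7,0],[-1.9,10,-8.9,0],[-1.9,10,-8.9,0],[-1.9,10,-8.9,0]]]}}

```text
clock: 20.38
position: [0.4483, -0.0815, 0.2717]
tool_rot: [3.139, 0.008, -0.906]
force: [0.5, 0.3, -0.5]
grip_width: 0.0856
```

{"op": "step_arm", "data": {"plan": [[[0,0,0,0],[0,0,0,0],[0,0,0,0],[0,0,0,0],[0,0,0,0]]], "jaw": 1, "force": 90}}

```text
clock: 20.8
position: [0.4484, -0.0814, 0.2734]
tool_rot: [3.141, 0.008, -0.905]
force: [-6.8, 2.3, 19.2]
grip_width: 0.0655
```

Run:
```python
from h import *
s=st(); print(s["moment"])
w=grab("wrist","w15")
```

```text
t 20.80 pos [ 0.4484 -0.0814  0.2734] rpy [ 3.141  0.008 -0.905] F [-6.8  2.3 19.2] w 0.0655 q [-0.43  0.57  0.64  2.16 -0.63  0.6  -0.23]
[0.51632429 1.30222537 0.09796057]
```

View pics/w15.png

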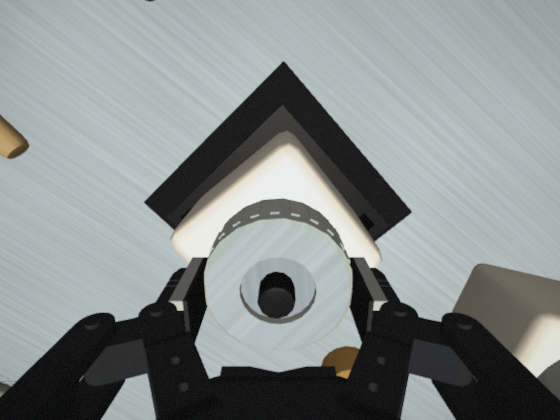

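{"op": "step_arm", "data": {"plan": [[[0,0,0.05,-0.1],[0,0,0.05,-0.2],[0,0,0.05,-0.3],[0,0,0.05,-0.3],[0,0,0.05,-0.3]]]}}

```text
clock: 21.27
position: [0.449, -0.081, 0.2754]
tool_rot: [-3.14, 0.008, -1.206]
force: [-1.2, 3.6, 13.0]
grip_width: 0.0652
```

Run:
```python
from h import *
s=st(); print(s["moment"])
w=grab("wrist","w16"); print(s["joint_efforts"])
```

```text
t 21.27 pos [ 0.449  -0.081   0.2754] rpy [-3.14   0.008 -1.206] F [-1.2  3.6 13. ] w 0.0652 q [-0.48  0.6   0.73  2.17 -0.71  0.63 -0.45]
[ 0.8124726   0.31938326 -0.33187534]
[  0.5793377  -63.30232143  15.78506827 -18.0583334    0.37829569
  -0.97341008  -0.29394795]
```

View pics/w16.png

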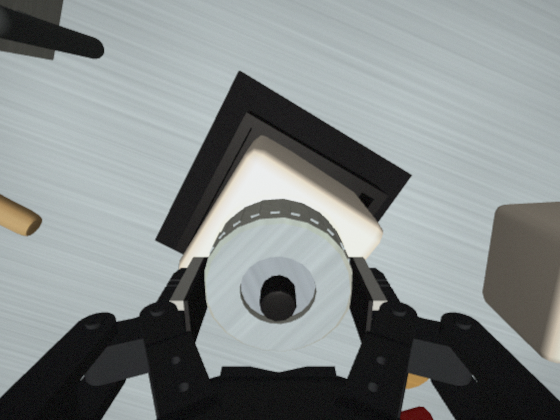

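Run:
```python
import cv2,numpy as np
ims=[cv2.resize(cv2.imread(f"pics/{n}.png")[190:330,195:365],None,fx=2.3,fy=2.3,interpolation=cv2.INTER_CUBIC) for n in ["w11","w12","w15","w16"]]
cv2.imwrite("pics/cmp.png",np.vstack([np.hstack(ims[:2]),np.hstack(ims[2:])]))
```

```text
(no output)
```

View pics/cmp.png

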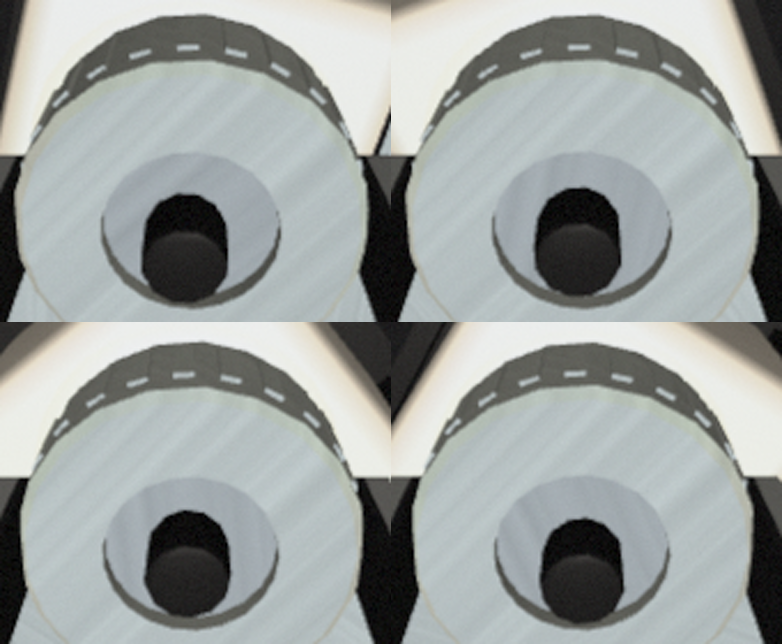

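{"op": "step_arm", "data": {"plan": [[[0,0,0.2,0],[0,0,0.4,0],[0,0,0.6,0],[0,0,0.6,0],[0,0,0.6,0]]]}}

```text
clock: 21.73
position: [0.4491, -0.0809, 0.2816]
tool_rot: [-3.139, 0.008, -1.205]
force: [1.1, 0.8, -5.7]
grip_width: 0.0651
```

```bash
python3 - <<'E'
from h import *
s=st(); print(s["moment"])
w=grab("wrist","w17");
E
python3 - <<'E'
import cv2,numpy as np
ims=[cv2.resize(cv2.imread(f"pics/{n}.png")[60:340,150:430],None,fx=1.4,fy=1.4,interpolation=cv2.INTER_CUBIC) for n in ["w16","w17"]]
cv2.imwrite("pics/cmp2.png",np.hstack(ims))
E
```

```text
t 21.73 pos [ 0.4491 -0.0809  0.2816] rpy [-3.139  0.008 -1.205] F [ 1.1  0.8 -5.7] w 0.0651 q [-0.49  0.59  0.74  2.16 -0.69  0.64 -0.46]
[ 0.06929445 -0.25618857  0.06920735]
```

View pics/cmp2.png

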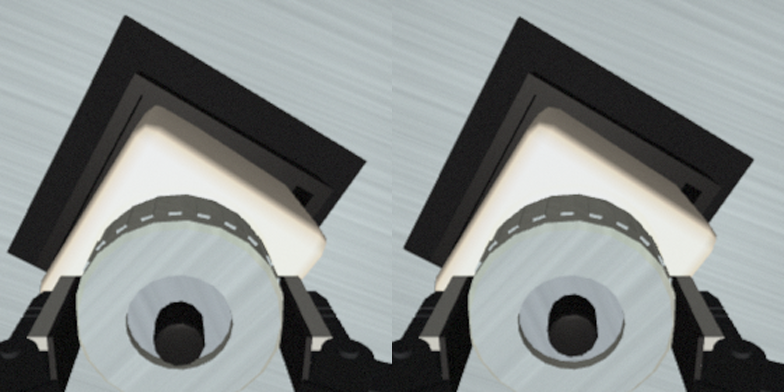

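{"op": "step_arm", "data": {"plan": [[[0,0,-0.3,0],[0,0,-0.6,0],[0,0,-0.8,0],[0,0,-0.8,0],[0,0,-0.8,0]]]}}

```text
clock: 22.2
position: [0.4489, -0.0813, 0.2741]
tool_rot: [-3.139, 0.009, -1.205]
force: [-8.7, 3.0, 34.7]
grip_width: 0.0651
```

{"op": "step_arm", "data": {"plan": [[[0,0,0,-0.12],[0,0,0,-0.24],[0,0,0,-0.36],[0,0,0,-0.48],[0,0,0,-0.48],[0,0,0,-0.48]]]}}

```text
clock: 22.7
position: [0.4486, -0.0816, 0.2741]
tool_rot: [-3.139, 0.009, -1.687]
force: [-6.4, 1.0, 15.8]
grip_width: 0.065
```

```bash
python3 - <<'E'
from h import *
s=st(); print(s["moment"])
w=grab("wrist","w18");
E
python3 - <<'E'
import cv2,numpy as np
ims=[cv2.resize(cv2.imread(f"pics/{n}.png")[60:340,150:430],None,fx=1.4,fy=1.4,interpolation=cv2.INTER_CUBIC) for n in ["w17","w18"]]
cv2.imwrite("pics/cmp3.png",np.hstack(ims))
E
```

```text
t 22.70 pos [ 0.4486 -0.0816  0.2741] rpy [-3.139  0.009 -1.687] F [-6.4  1.  15.8] w 0.0650 q [-0.55  0.66  0.85  2.17 -0.84  0.68 -0.8 ]
[ 0.07048971  1.42083971 -0.34426884]
```

View pics/cmp3.png

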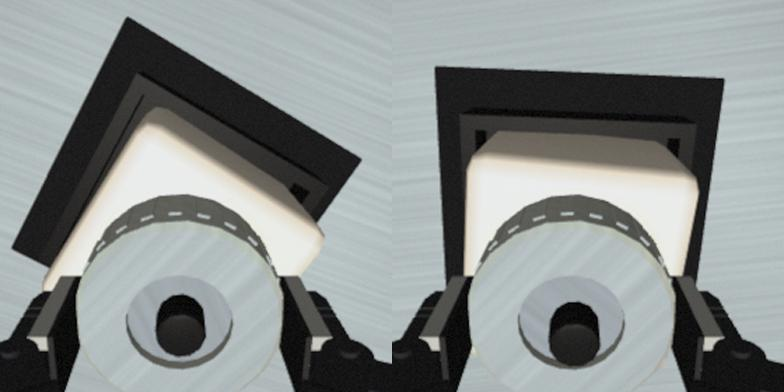

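{"op": "step_arm", "data": {"plan": [[[0,0,0,-0.12],[0,0,0,-0.24],[0,0,0,-0.36],[0,0,0,-0.48],[0,0,0,-0.48],[0,0,0,-0.48]]]}}

```text
clock: 23.25
position: [0.4483, -0.0819, 0.2739]
tool_rot: [-3.139, 0.008, -2.168]
force: [-4.6, -1.3, 7.9]
grip_width: 0.065
```

```bash
python3 - <<'E'
from h import *
s=st(); print(s["moment"])
w=grab("wrist","w19");
E
python3 - <<'E'
import cv2,numpy as np
ims=[cv2.resize(cv2.imread(f"pics/{n}.png")[200:330,195:365],None,fx=2.3,fy=2.3,interpolation=cv2.INTER_CUBIC) for n in ["w17","w18","w19"]]
ims.append(cv2.resize(cv2.imread("pics/w19.png"),(391,299)))
cv2.imwrite("pics/cmp3.png",np.vstack([np.hstack(ims[:2]),np.hstack(ims[2:])]))
E
```

```text
t 23.25 pos [ 0.4483 -0.0819  0.2739] rpy [-3.139  0.008 -2.168] F [-4.6 -1.3  7.9] w 0.0650 q [-0.62  0.72  0.97  2.18 -0.95  0.75 -1.17]
[-0.44094539  0.81187241 -0.1236121 ]
```

View pics/cmp3.png

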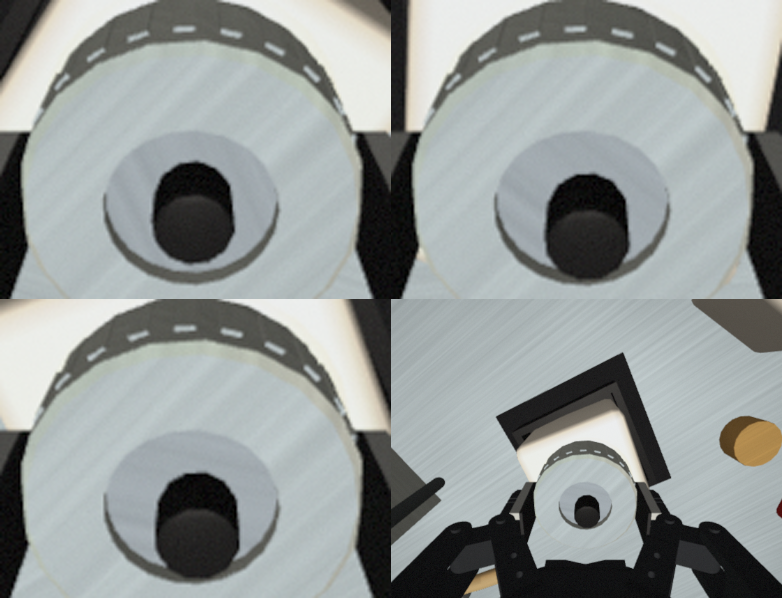

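{"op": "step_arm", "data": {"plan": [[[0,0,0,-0.12],[0,0,0,-0.24],[0,0,0,-0.36],[0,0,0,-0.48],[0,0,0,-0.6],[0,0,0,-0.6],[0,0,0,-0.6]]]}}

```text
clock: 23.88
position: [0.4472, -0.0829, 0.2739]
tool_rot: [-3.139, 0.006, -2.77]
force: [-14.0, -2.6, 21.4]
grip_width: 0.0652
```

Run:
```python
from h import *
s=st(); print(s["moment"])
w=grab("wrist","w20");
```

```text
t 23.88 pos [ 0.4472 -0.0829  0.2739] rpy [-3.139  0.006 -2.77 ] F [-14.   -2.6  21.4] w 0.0652 q [-0.69  0.82  1.11  2.18 -1.07  0.85 -1.65]
[-0.96680055  3.0390811  -0.28671512]
```

{"op": "step_arm", "data": {"plan": [[[0,0,0,0],[0,0,0,0],[0,0,0,0],[0,0,0,0]]], "jaw": 0}}

```text
clock: 24.27
position: [0.4473, -0.0829, 0.2738]
tool_rot: [-3.139, 0.006, -2.769]
force: [-0.6, -0.1, -0.4]
grip_width: 0.0854
```

{"op": "step_arm", "data": {"plan": [[[0,0,3,0],[0,0,6,0],[0,0,6,0.2],[0,-4,6,0.3],[0,-8,6,0.4],[0,-11,6,0.5],[0,-11,6,0.6],[0,-11,6,0.7],[0,-11,6,0.8],[0,-11,6,0.9],[0,-11,6,1.0],[0,-11,6,1.0]]]}}

```text
clock: 25.27
position: [0.4474, -0.193, 0.334]
tool_rot: [-3.138, 0.007, -1.764]
force: [-0.4, 0.2, -0.5]
grip_width: 0.0855
```

Run:
```python
from h import *
s=st(); g=grab("scene"); crop(g,260,130,380,250,6,"s21")
w=grab("wrist","w21");
```

```text
t 25.27 pos [ 0.4474 -0.193   0.334 ] rpy [-3.138  0.007 -1.764] F [-0.4  0.2 -0.5] w 0.0855 q [-0.37  0.6   0.93  2.06 -0.68  0.82 -0.8 ]
```

View pics/w21.png

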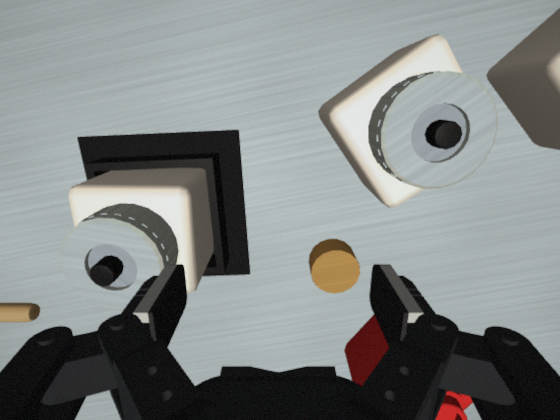

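View pics/s21.png

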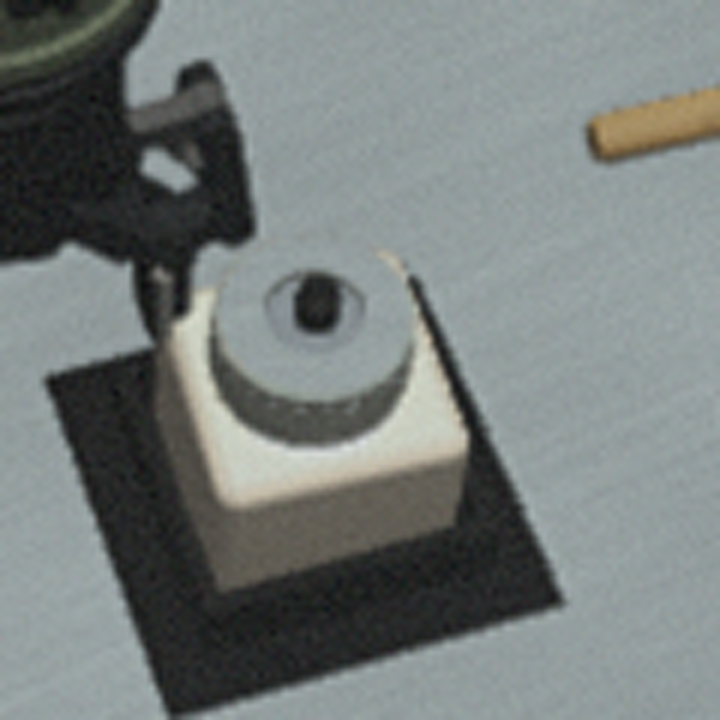

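Run:
```python
import cv2,numpy as np
def c(n,x0,y0,x1,y1,k):
    im=cv2.imread(f"pics/{n}.png")[y0:y1,x0:x1]; im=cv2.resize(im,None,fx=k,fy=k,interpolation=cv2.INTER_CUBIC)
    l=im.astype(float); l=np.clip((l-110)*2.2,0,255).astype(np.uint8); return cv2.resize(l,(400,400))
cv2.imwrite("pics/cmp4.png",np.hstack([c("w14",85,90,215,220,3),c("w21",60,195,190,325,3)]))
```

```text
(no output)
```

View pics/cmp4.png

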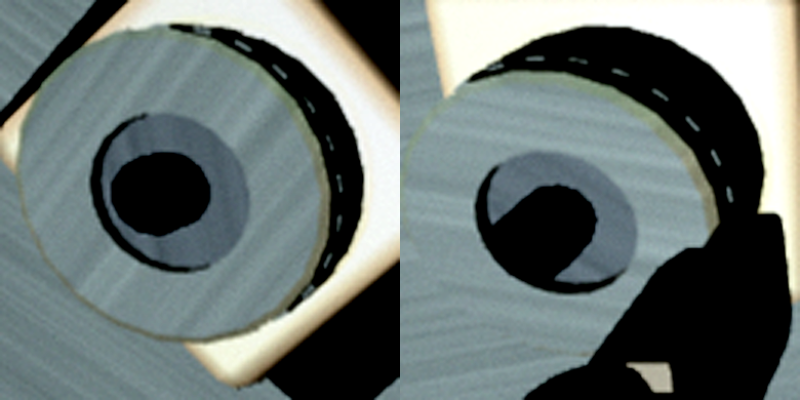

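{"op": "step_arm", "data": {"plan": [[[0,0,0,2.13],[0,0,0,2.13],[0,0,0,2.13],[0,0,0,2.13],[0,0,0,2.13],[0,0,0,2.13],[0,0,0,2.13],[0,0,0,2.13],[0,0,0,2.13],[0,0,0,2.13],[0,0,0,2.13],[0,0,0,2.13]]]}}

```text
clock: 26.37
position: [0.4473, -0.1929, 0.3336]
tool_rot: [-3.139, 0.007, -0.267]
force: [-0.1, -0.8, -0.9]
grip_width: 0.0855
```

{"op": "step_arm", "data": {"plan": [[[0,0,0,0.63],[0,0,0,0.63],[0,0,0,0.63],[0,0,0,0.63],[0,0,0,0.63],[0,0,0,0.63],[0,2,0,0.63]]]}}

```text
clock: 26.95
position: [0.447, -0.1754, 0.3336]
tool_rot: [-3.14, 0.008, 0.354]
force: [0.3, -0.1, 0.2]
grip_width: 0.0853
```

Run:
```python
from h import *
s=st(); w=grab("wrist","w22");f=grab("top"); crop(f,200,170,290,250,7,"t22")
```

```text
t 26.95 pos [ 0.447  -0.1754  0.3336] rpy [-3.14   0.008  0.354] F [ 0.3 -0.1  0.2] w 0.0853 q [-0.02  0.42  0.35  2.05 -0.21  0.71  0.82]
```

View pics/w22.png

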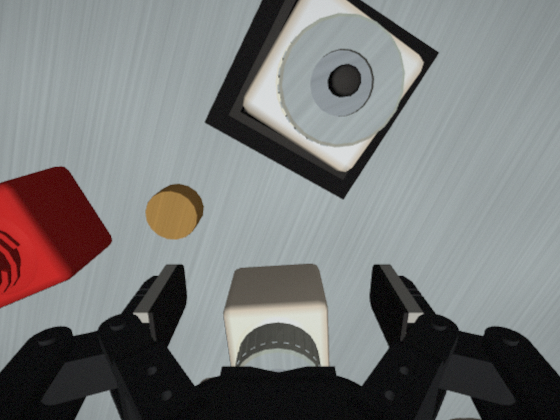

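Run:
```python
from h import *
s=st(); w=grab("wrist")
g=w["pixels"]; crop(w,265,0,420,155,5,"w22c")
for z in (.117,.120,.123,.126):
    c=onz(w,341,80,z); d=(w["R"]@c+w["t"])[2]; print(z,np.round(c,4), "expected diam px (horizontal)",320.4*.068/d)
```

```text
t 27.05 pos [ 0.4474 -0.1712  0.3332] rpy [-3.137  0.008  0.358] F [0.1 0.  0.6] w 0.0854 q [-0.03  0.42  0.35  2.06 -0.21  0.71  0.81]
0.117 [ 0.4471 -0.0743  0.117 ] expected diam px (horizontal) 125.59459946709617
0.12 [ 0.4467 -0.0747  0.12  ] expected diam px (horizontal) 127.65345040483494
0.123 [ 0.4463 -0.075   0.123 ] expected diam px (horizontal) 129.7809271004501
0.126 [ 0.4458 -0.0754  0.126 ] expected diam px (horizontal) 131.9805188644713
```

View pics/w22c.png

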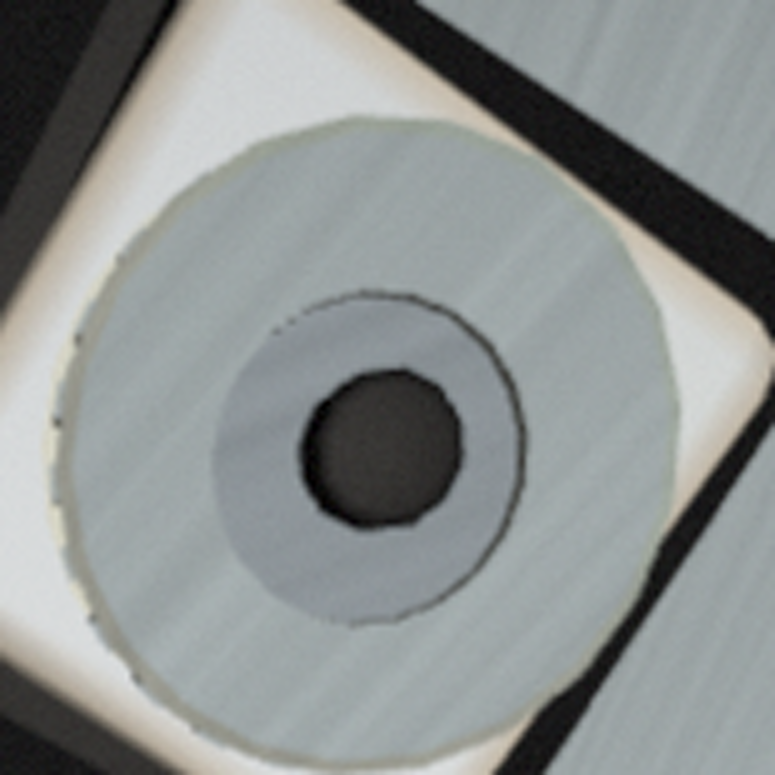

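Run:
```python
from h import *
s=st(); w=grab("wrist"); s=st(); crop(w,265,0,420,155,5,"w23c")
im=w["pixels"][0:200,240:440]; p=im.max(2)
m=(p<40).astype(np.uint8); n,l,ss,c=cv2.connectedComponentsWithStats(m)
for i in range(1,n):
    if 300<ss[i,4]<2500: print(ss[i],c[i]+[240,0],onz(w,*(c[i]+[240,0]),.129))
```

```text
t 27.10 pos [ 0.4474 -0.1721  0.3334] rpy [-3.138  0.008  0.359] F [0.5 0.1 0.4] w 0.0852 q [-0.03  0.42  0.35  2.05 -0.21  0.71  0.82]
t 27.15 pos [ 0.4474 -0.1727  0.3335] rpy [-3.139  0.008  0.359] F [-0.1 -1.   0.2] w 0.0858 q [-0.03  0.42  0.35  2.05 -0.21  0.71  0.82]
[   0    0   47   93 1556] [258.14588689  36.35218509] [ 0.39946978 -0.07272167  0.129     ]
```

View pics/w23c.png

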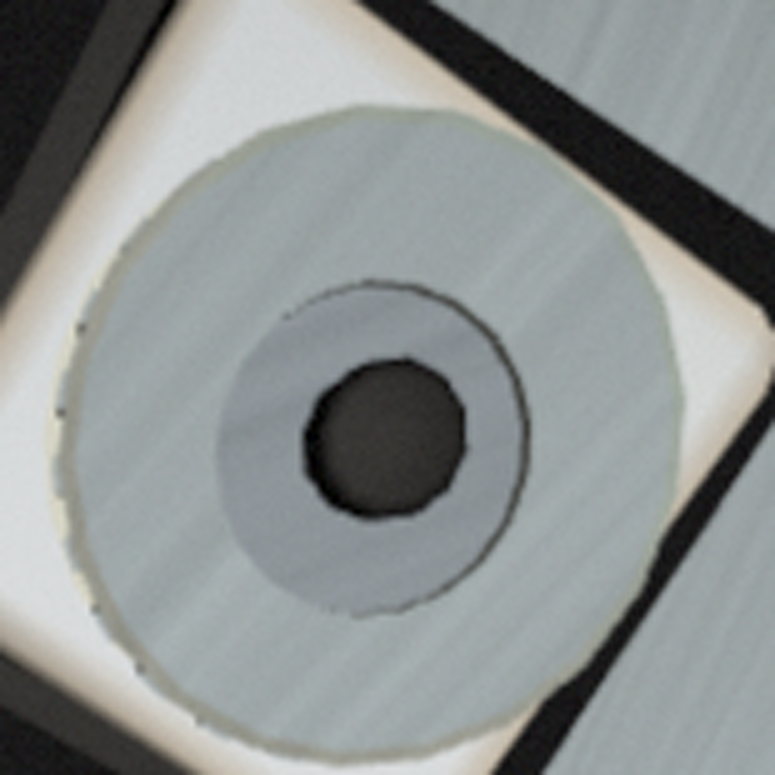

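Run:
```python
from h import *
w=grab("wrist"); s=st()
for z in(.118,.120): print(onz(w,340.3,86.8,z),onz(w,339.7,89.0,z))
print(onz(w,265+385/5,440/5,.130))
```

```text
t 27.20 pos [ 0.4474 -0.1731  0.3335] rpy [-3.139  0.008  0.36 ] F [ 0.2 -0.   0.3] w 0.0853 q [-0.03  0.42  0.35  2.05 -0.21  0.71  0.82]
[ 0.44809216 -0.07947092  0.118     ] [ 0.44824588 -0.08061299  0.118     ]
[ 0.44779204 -0.07966474  0.12      ] [ 0.4479441  -0.08079448  0.12      ]
[ 0.4473316  -0.08085451  0.13      ]
```

{"op": "step_arm", "data": {"plan": [[[0,4,0,0],[0,8,0,0],[0.0,9.2,0,0],[0.0,9.2,0,0],[0.0,9.2,-3,0],[0.0,9.2,-5.5,0],[0.0,9.2,-6.2,0],[0.0,9.2,-6.2,0],[0.0,9.2,-6.2,0]]]}}

```text
clock: 27.95
position: [0.4475, -0.0819, 0.272]
tool_rot: [-3.139, 0.008, 0.358]
force: [-0.2, 0.2, 0.6]
grip_width: 0.0854
```

{"op": "step_arm", "data": {"plan": [[[0,0,0,0],[0,0,0,0],[0,0,0,0],[0,0,0,0],[0,0,0,0]]], "jaw": 1, "force": 60}}

```text
clock: 28.37
position: [0.4481, -0.0822, 0.2736]
tool_rot: [-3.14, 0.005, 0.357]
force: [-0.6, -0.4, 16.3]
grip_width: 0.0663
```

Run:
```python
from h import *
w=grab("wrist","w24"); s=st(); print(s["moment"])
```

```text
t 28.42 pos [ 0.4481 -0.0822  0.2736] rpy [-3.14   0.005  0.357] F [-1.5 -1.5 15.6] w 0.0661 q [-0.17  0.49  0.29  2.15 -0.27  0.53  0.67]
[-0.28872445  0.50561052  0.27924178]
```

{"op": "step_arm", "data": {"plan": [[[0,0,0.2,0],[0,0,0.4,0],[0,0,0.6,0],[0,0,0.8,0],[0,0,0.8,0],[0,0,0.8,0]]]}}

```text
clock: 28.92
position: [0.4481, -0.0823, 0.2817]
tool_rot: [-3.14, 0.005, 0.358]
force: [-2.4, -1.2, -3.7]
grip_width: 0.0663
```

Run:
```python
from h import *
w=grab("wrist","w25"); s=st(); print(s["moment"])
ims=[cv2.resize(cv2.imread(f"pics/{n}.png")[60:340,150:430],None,fx=1.4,fy=1.4,interpolation=cv2.INTER_CUBIC) for n in ["w24","w25"]]
cv2.imwrite("pics/cmp5.png",np.hstack(ims))
```

```text
t 28.97 pos [ 0.4481 -0.0823  0.2816] rpy [-3.14   0.005  0.357] F [-2.3 -0.6 -3.5] w 0.0663 q [-0.18  0.48  0.3   2.15 -0.26  0.55  0.67]
[-0.15949433  0.64952275  0.10351059]
```

View pics/cmp5.png

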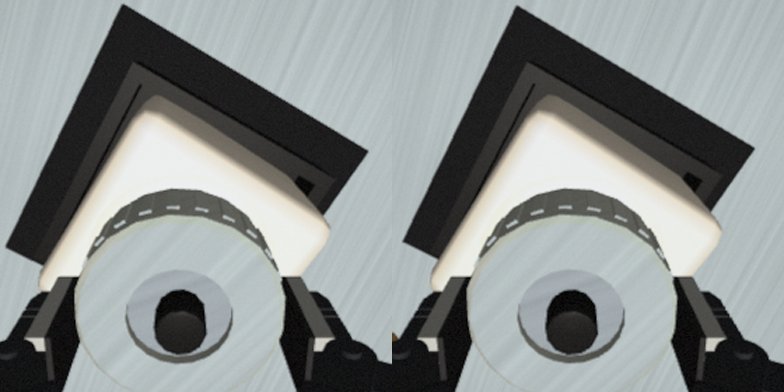

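Run:
```python
import cv2,numpy as np
ims=[cv2.resize(cv2.imread(f"pics/{n}.png")[240:325,230:325],None,fx=4.1,fy=4.1,interpolation=cv2.INTER_CUBIC) for n in ["w24","w25"]]
cv2.imwrite("pics/cmp6.png",np.hstack(ims))
for n in ["w24","w25"]:
    im=cv2.imread(f"pics/{n}.png").max(2)[250:325,240:318]; m=(im<48).astype(np.uint8); k,l,s,c=cv2.connectedComponentsWithStats(m); i=1+np.argmax(s[1:,4]); print(n,s[i],c[i])
```

```text
w24 [  21   17   36   46 1285] [38.3618677 39.9385214]
w25 [  20   17   37   46 1288] [37.87034161 39.9386646 ]
```

View pics/cmp6.png

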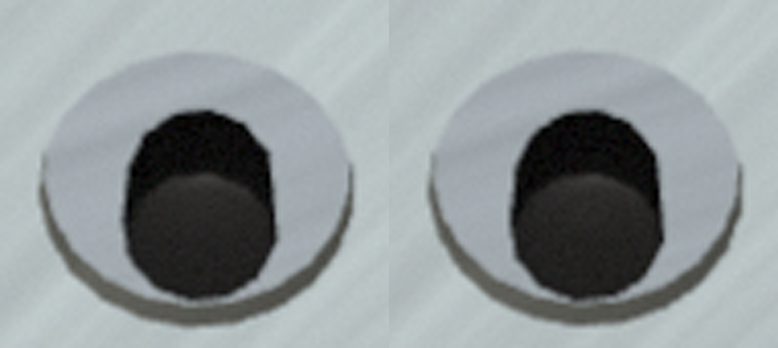

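{"op": "step_arm", "data": {"plan": [[[0,0,-0.3,0],[0,0,-0.6,0],[0,0,-0.75,0],[0,0,-0.75,0],[0,0,-0.75,0]]]}}

```text
clock: 29.38
position: [0.4481, -0.0822, 0.2739]
tool_rot: [-3.14, 0.006, 0.358]
force: [-0.9, 0.5, -4.4]
grip_width: 0.0661
```

{"op": "step_arm", "data": {"plan": [[[0,0,0.0,0],[0,0,0,0],[0,0,0,0],[0,0,4,0],[0,0,8,0],[2,4,10,0],[5,7,10,0],[6.4,11,10,0],[6.4,14.1,10,0],[6.4,14.1,10,0],[6.4,14.1,10,0]]], "jaw": 0}}

```text
clock: 30.3
position: [0.5122, 0.061, 0.3737]
tool_rot: [-3.14, 0.005, 0.361]
force: [0.5, -1.0, 0.2]
grip_width: 0.0855
```

Run:
```python
from h import *
w=grab("wrist","w26"); s=st(); g=grab("scene"); f=grab("top")
crop(g,370,120,560,260,4,"s26"); crop(f,200,120,440,240,3.3,"t26")
print(proj(w,[.5117,.063,.108]))
```

```text
t 30.35 pos [0.5121 0.0593 0.3738] rpy [-3.14   0.006  0.359] F [-0.3 -0.6 -0.4] w 0.0852 q [-0.49  0.41  0.34  1.93 -0.18  0.84  0.31]
[278.43380279 205.89059184]
```

View pics/w26.png

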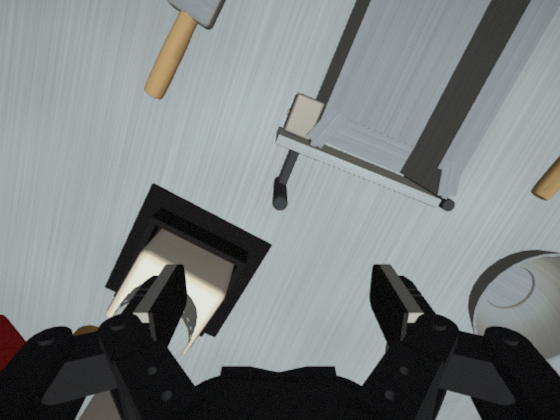

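View pics/t26.png

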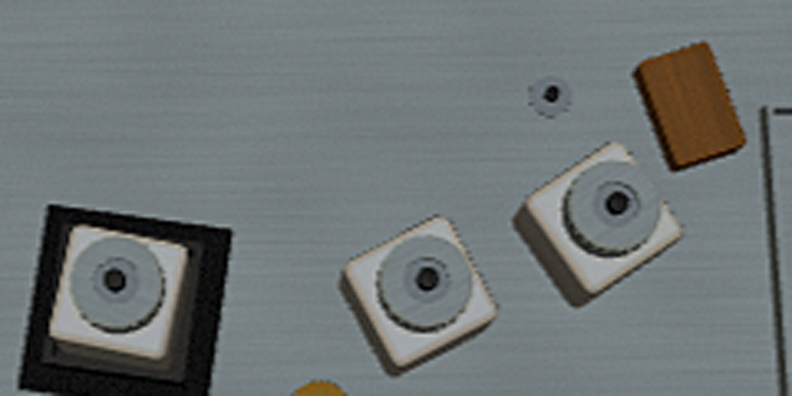

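Run:
```python
from h import *
w=grab("wrist"); s=st(); crop(w,260,80,480,230,3.6,"w26c")
print("handle",onz(w,279.5,201,.108)," hinge",onz(w,447,204,.092),onz(w,447,204,.088))
```

```text
t 30.50 pos [0.512  0.0578 0.374 ] rpy [-3.14   0.005  0.356] F [ 0.3 -0.1  0.9] w 0.0853 q [-0.49  0.41  0.34  1.93 -0.18  0.84  0.31]
handle [0.51093227 0.06371642 0.108     ]  hinge [0.64260303 0.10491872 0.092     ] [0.64510569 0.1044677  0.088     ]
```

View pics/w26c.png

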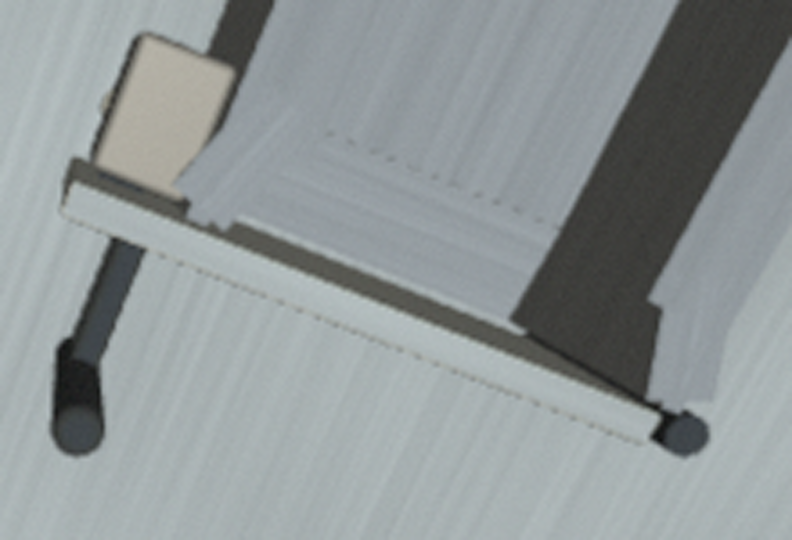

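{"op": "step_arm", "data": {"plan": [[[0,0.8,-2,-1.99],[0,0.8,-4,-1.99],[0,0.8,-4,-1.99],[0,0.8,-4,-1.99],[0,0.8,-4,-1.99],[0,0.8,-4,-1.99],[0,0.8,-4,-1.99],[0,0.8,-4,-1.99],[0,0.8,-4,-1.99],[0,0.8,-4,-1.99],[0,0.8,-4,-1.99],[0,0.8,-4,-1.99]]], "jaw": 0.55}}

```text
clock: 31.5
position: [0.5121, 0.0647, 0.3342]
tool_rot: [-3.14, 0.005, -1.15]
force: [-0.3, 0.2, 0.1]
grip_width: 0.0384
```

{"op": "step_arm", "data": {"plan": [[[0,0,0,-0.6],[0,0,0,-0.6],[0,0,0,-0.6],[0,0,0,-0.6],[0,0,0,-0.6],[0,0,0,-0.6],[0,0,0,-0.6],[0,0,0,-0.6]]]}}

```text
clock: 32.17
position: [0.5121, 0.0643, 0.3343]
tool_rot: [-3.14, 0.006, -1.747]
force: [-0.5, -0.8, -0.7]
grip_width: 0.0386
```

Run:
```python
from h import *
w=grab("wrist","w27"); s=st()
```

```text
t 32.22 pos [0.5121 0.0643 0.3344] rpy [-3.14   0.006 -1.748] F [-0.  -0.  -0.1] w 0.0386 q [-0.85  0.62  0.89  1.98 -0.66  0.85 -1.35]
```

View pics/w27.png

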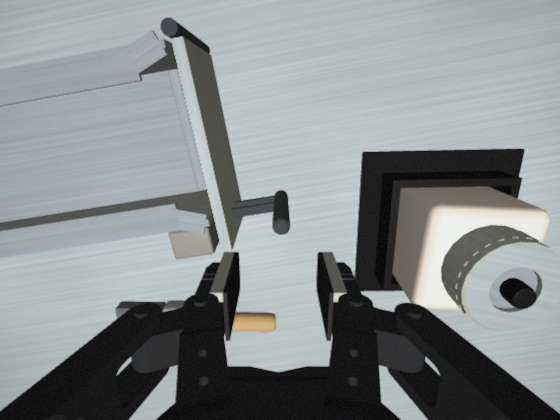

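Run:
```python
from h import *
w=grab("wrist"); s=st()
print(onz(w,282.5,226,.108), onz(w,173,26,.092), onz(w,173,26,.088))
```

```text
t 32.27 pos [0.5121 0.0644 0.3344] rpy [-3.14   0.006 -1.748] F [ 0.4 -0.1 -0.4] w 0.0385 q [-0.85  0.62  0.89  1.98 -0.66  0.85 -1.35]
[0.51379138 0.06296607 0.108     ] [0.6436664 0.1058013 0.092    ] [0.64464681 0.10683206 0.088     ]
```

{"op": "step_arm", "data": {"plan": [[[0.05,0,-3,0.11],[0.05,0,-5,0.11],[0.05,0,-7,0.11],[0.05,0,-8.9,0.11],[0.05,0,-8.9,0.11],[0.05,0,-8.9,0.11]]]}}

```text
clock: 32.77
position: [0.5125, 0.0639, 0.2454]
tool_rot: [-3.141, 0.006, -1.638]
force: [0.7, 0.2, 0.6]
grip_width: 0.0385
```

{"op": "step_arm", "data": {"plan": [[[0,0,0,0],[0,0,0,0],[0,0,0,0],[0,0,0,0],[0,0,0,0]]], "jaw": 1, "force": 40}}

```text
clock: 33.18
position: [0.5128, 0.063, 0.2466]
tool_rot: [-3.139, 0.005, -1.639]
force: [-1.8, -8.0, 6.9]
grip_width: 0.0108
```

Run:
```python
from h import *
w=grab("wrist","w28"); s=st()
import numpy as np
P=s["position"][:2]; H=np.array([.6437,.1058]); v=P-H; r=np.hypot(*v); a0=np.arctan2(v[1],v[0]); print(r,np.degrees(a0))
for th in [.1,.2,.3,.45,.6,.75,.9,1.05,1.2,1.35,1.5,1.65,1.8]:
    p=H+r*np.array([np.cos(a0+th),np.sin(a0+th)])-P; print(th,np.round(p*100,2))
```

```text
t 33.23 pos [0.5127 0.063  0.2466] rpy [-3.139  0.005 -1.639] F [-1.2 -8.5  6.9] w 0.0111 q [-0.73  0.73  0.7   2.03 -0.78  0.66 -1.14]
0.13777582570494323 -161.89410604750387
0.1 [ 0.49 -1.29]
0.2 [ 1.11 -2.52]
0.3 [ 1.85 -3.68]
0.45 [ 3.17 -5.27]
0.6 [ 4.7  -6.65]
0.75 [ 6.43 -7.78]
0.9 [ 8.31 -8.64]
1.05 [10.29 -9.21]
1.2 [12.34 -9.48]
1.35 [14.41 -9.43]
1.5 [16.44 -9.08]
1.65 [18.4  -8.43]
1.8 [20.24 -7.5 ]
```

View pics/w28.png

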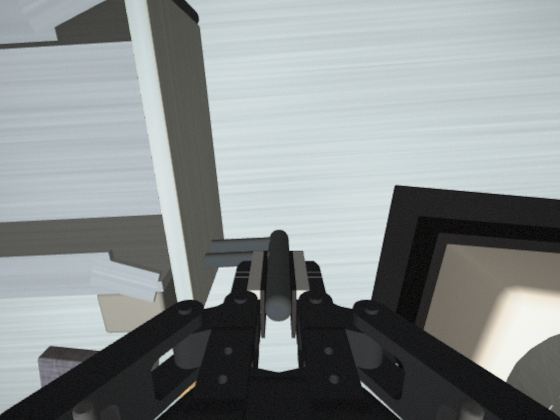

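{"op": "step_arm", "data": {"plan": [[[0.24,-0.65,0,0.05],[0.49,-1.29,0,0.1],[0.8,-1.9,0,0.15],[1.11,-2.52,0,0.2],[1.48,-3.1,0,0.25],[1.85,-3.68,0,0.3],[2.5,-4.5,0,0.375],[3.17,-5.27,0,0.45],[3.9,-6.0,0,0.525],[4.7,-6.65,0,0.6],[4.7,-6.65,0,0.6]]]}}

```text
clock: 34.15
position: [0.5622, -0.0013, 0.247]
tool_rot: [-3.134, 0.005, -1.031]
force: [15.2, 20.0, -20.4]
grip_width: 0.0104
```

Run:
```python
from h import *
s=st()
P=s["position"][:2]; H=np.array([.6437,.1058]); v=P-H; print(np.hypot(*v),np.degrees(np.arctan2(v[1],v[0]))+161.9)
P0=H+.1376*np.array([np.cos(np.radians(-161.9)),np.sin(np.radians(-161.9))])
for th in [.75,.9,1.05,1.2,1.35,1.5,1.65,1.8,1.9]:
    a=np.radians(-161.9)+th; p=H+.1376*np.array([np.cos(a),np.sin(a)])-P; print(th,np.round(p*100,2))
```

```text
t 34.15 pos [ 0.5622 -0.0013  0.247 ] rpy [-3.134  0.005 -1.031] F [ 15.2  20.  -20.4] w 0.0104 q [-0.47  0.72  0.54  1.91 -0.59  0.67 -0.6 ]
0.13460333570743965 34.61323663431372
0.75 [ 1.5  -1.33]
0.9 [ 3.37 -2.19]
1.05 [ 5.35 -2.76]
1.2 [ 7.4  -3.03]
1.35 [ 9.46 -2.99]
1.5 [11.49 -2.64]
1.65 [13.45 -1.99]
1.8 [15.29 -1.06]
1.9 [16.43 -0.29]
```

Run:
```python
from h import *
s=st()
P=s["position"][:2]; H=np.array([.6420,.1108]); v=P-H; a0=np.arctan2(v[1],v[0]); print(np.hypot(*v),np.degrees(a0))
for th in np.arange(0,1.3,.1):
    a=a0+th; p=H+.1374*np.array([np.cos(a),np.sin(a)])-P; print(round(th,2),np.round(p*100,2))
```

```text
t 34.15 pos [ 0.5622 -0.0013  0.247 ] rpy [-3.134  0.005 -1.031] F [ 15.2  20.  -20.4] w 0.0104 q [-0.47  0.72  0.54  1.91 -0.59  0.67 -0.6 ]
0.13762130264841993 -125.46228080263316
0.0 [0.01 0.02]
0.1 [ 1.17 -0.72]
0.2 [ 2.4  -1.34]
0.3 [ 3.68 -1.84]
0.4 [ 5.  -2.2]
0.5 [ 6.35 -2.43]
0.6 [ 7.72 -2.53]
0.7 [ 9.1  -2.49]
0.8 [10.46 -2.31]
0.9 [11.8  -1.99]
1.0 [13.09 -1.55]
1.1 [14.34 -0.97]
1.2 [15.53 -0.28]
```

{"op": "step_arm", "data": {"plan": [[[0.6,-0.36,0,0.05],[1.17,-0.72,0,0.1],[2.4,-1.34,0,0.2],[3.68,-1.84,0,0.3],[5.0,-2.2,0,0.4],[6.35,-2.43,0,0.5],[7.72,-2.53,0,0.6],[9.1,-2.49,0,0.7],[10.46,-2.31,0,0.8],[11.8,-1.99,0,0.9],[13.09,-1.55,0,1.0],[13.09,-1.55,0,1.0]]]}}

```text
clock: 35.15
position: [0.6943, -0.0143, 0.2469]
tool_rot: [-3.132, 0.006, -0.021]
force: [-2.6, 9.4, -4.7]
grip_width: 0.0102
```

Run:
```python
from h import *
s=st(); grab("wrist","w29"); grab("top","t29")
```

```text
t 35.15 pos [ 0.6943 -0.0143  0.2469] rpy [-3.132  0.006 -0.021] F [-2.6  9.4 -4.7] w 0.0102 q [-0.24  0.83  0.29  1.52 -0.3   0.84  0.15]
```

View pics/t29.png

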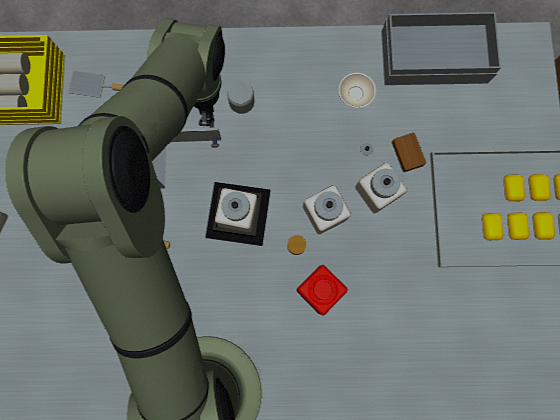

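{"op": "step_arm", "data": {"plan": [[[0.65,0.25,0,0.05],[1.27,0.52,0,0.1],[1.9,0.85,0,0.15],[2.5,1.2,0,0.2],[3.04,1.54,0,0.25],[3.04,1.54,0,0.25]]]}}

```text
clock: 35.75
position: [0.7236, 0.0026, 0.2469]
tool_rot: [-3.131, 0.008, 0.227]
force: [-3.5, 6.8, -4.4]
grip_width: 0.0105
```

{"op": "step_arm", "data": {"plan": [[[0,0,0,0],[0,0,0,0],[0,0,0,0],[0,0,3,0],[0,0,6,0],[0,0,10,0],[0,0,10,0]]], "jaw": 0.4}}

```text
clock: 36.33
position: [0.7249, 0.0018, 0.3552]
tool_rot: [-3.134, -0.002, 0.226]
force: [1.0, 0.2, 1.5]
grip_width: 0.0514
```

Run:
```python
from h import *
s=st(); grab("wrist","w30"); f=grab("top","t30"); g=grab("scene","s30")
```

```text
t 36.33 pos [0.7249 0.0018 0.3552] rpy [-3.134e+00 -2.000e-03  2.260e-01] F [1.  0.2 1.5] w 0.0514 q [-0.23  0.75  0.26  1.35 -0.21  1.06  0.3 ]
```

View pics/s30.png

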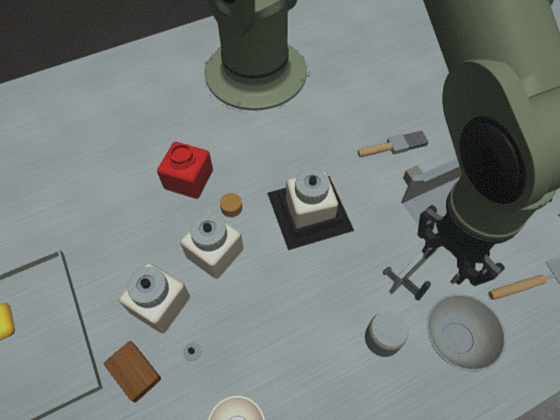

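View pics/w30.png

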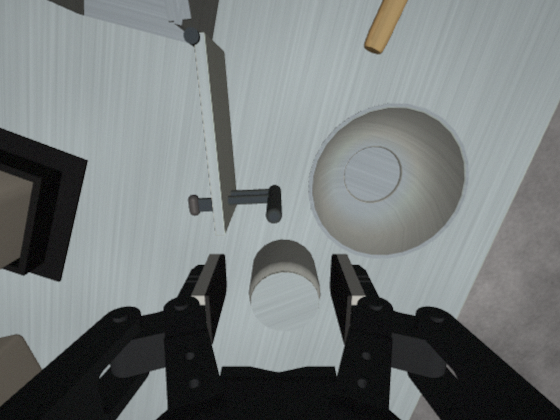

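{"op": "step_arm", "data": {"plan": [[[-3,1,3,-0.1],[-7,2,6,-0.226],[-11,3,6,-0.226],[-14.5,4,6,-0.226],[-14.5,6,6,-0.226],[-14.5,6,6,-0.226],[-14.5,6,6,-0.226],[-14.5,6,6,-0.226]]], "jaw": 0}}

```text
clock: 37.15
position: [0.5785, 0.062, 0.4068]
tool_rot: [-3.132, 0.007, 0.0]
force: [1.0, -0.8, -0.0]
grip_width: 0.0855
```

{"op": "step_arm", "data": {"plan": [[[0,0,0,0],[0,0,0,0],[0,0,0,0]]]}}

```text
clock: 37.4
position: [0.5788, 0.0614, 0.4064]
tool_rot: [-3.133, 0.008, -0.001]
force: [-0.5, 0.3, 0.5]
grip_width: 0.0854
```

Run:
```python
from h import *
s=st(); w=grab("wrist","w31");
```

```text
t 37.40 pos [0.5788 0.0614 0.4064] rpy [-3.133e+00  8.000e-03 -1.000e-03] F [-0.5  0.3  0.5] w 0.0854 q [-0.45  0.47  0.34  1.73 -0.2   0.98 -0.03]
```

View pics/w31.png

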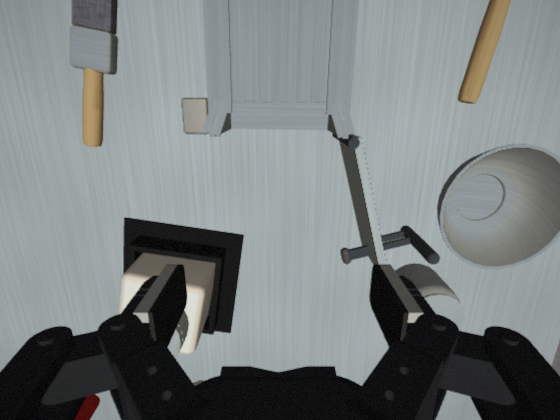

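Run:
```python
from h import *
s=st(); w=grab("wrist"); crop(w,180,0,380,150,4,"w31c")
```

```text
t 37.45 pos [0.5787 0.0615 0.4065] rpy [-3.132  0.008 -0.   ] F [-0.4 -0.2 -0.1] w 0.0856 q [-0.45  0.47  0.34  1.73 -0.2   0.98 -0.03]
```

View pics/w31c.png

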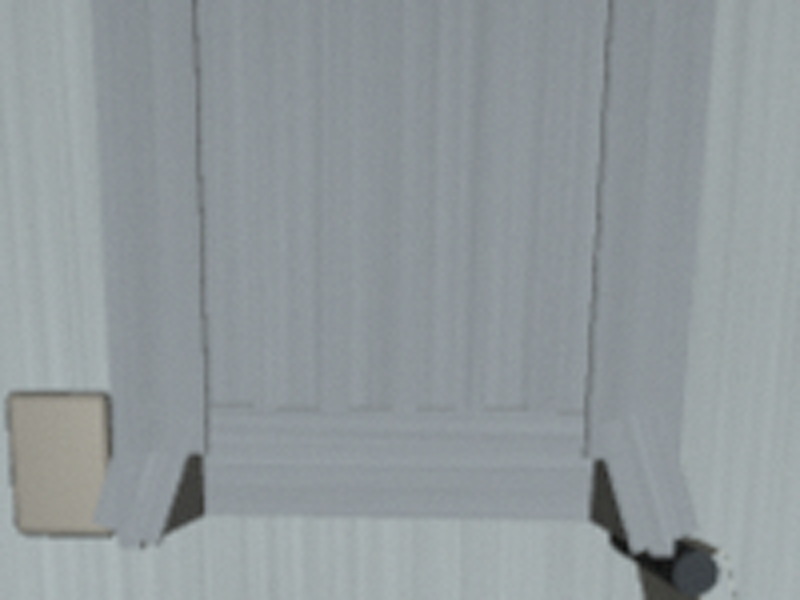

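Run:
```python
from h import *
w=grab("wrist"); 
q=lambda x,y,z: onz(w,180+x/4,y/4,z)
L0,L1=q(194,10,.095),q(206,440,.095); R0,R1=q(609,10,.095),q(587,440,.095)
for a in (L0,L1,R0,R1): print(np.round(a,4))
for d in (L0-L1,R0-R1): print("dir",np.degrees(np.arctan2(d[1],d[0])))
print("outer", [np.round(q(x,y,.095),4) for x,y in [(95,10),(110,440),(714,10),(682,440)]])
print("flare ends",q(140,545,.095),q(650,552,.095)); print("floor front edge",q(205,510,.002),q(588,518,.002),"ramp top",q(210,410,.004),q(585,410,.004))
print("hinge",q(695,572,.092),"stub",onz(w,346,255,.05),onz(w,346,255,.08),"doorend",onz(w,378,262,.088))
print("block",q(60,395,.095),q(60,530,.095),q(10,450,.095))
```

```text
[0.5393 0.2157 0.095 ]
[0.5382 0.1363 0.095 ]
[0.6191 0.2155 0.095 ]
[0.6186 0.1363 0.095 ]
dir 89.16328839427368
dir 89.59214269431203
outer [array([0.5203, 0.2157, 0.095 ]), array([0.5179, 0.1363, 0.095 ]), array([0.6393, 0.2155, 0.095 ]), array([0.6386, 0.1363, 0.095 ])]
flare ends [0.52292358 0.11444359 0.095     ] [0.63325117 0.11304955 0.095     ]
floor front edge [0.52337531 0.11509274 0.002     ] [0.63269741 0.11293577 0.002     ] ramp top [0.52625493 0.14230768 0.004     ] [0.63022961 0.14231158 0.004     ]
hinge [0.64394289 0.10842645 0.092     ] stub [ 0.65363754 -0.02116695  0.05      ] [ 0.64684484 -0.00616143  0.08      ] doorend [ 0.67747635 -0.00975998  0.088     ]
block [0.5079828  0.14529522 0.095     ] [0.50581636 0.117612   0.095     ] [0.49649462 0.13421907 0.095     ]
```

{"op": "step_arm", "data": {"plan": [[[-4,-4,0,-0.1],[-7,-7,0,-0.22],[-10,-10,0,-0.22],[-13.07,-14.35,0,-0.22],[-13.07,-14.35,-2,-0.22],[-13.07,-14.35,-4,-0.22],[-13.07,-14.35,-6,-0.22],[-13.07,-14.35,-6,-0.22]]]}}

```text
clock: 38.22
position: [0.4471, -0.0819, 0.3444]
tool_rot: [-3.133, 0.011, -0.221]
force: [-0.1, 1.6, 0.4]
grip_width: 0.0851
```

Run:
```python
from h import *
s=st(); w=grab("wrist","w32");
```

```text
t 38.22 pos [ 0.4471 -0.0819  0.3444] rpy [-3.133  0.011 -0.221] F [-0.1  1.6  0.4] w 0.0851 q [-0.28  0.37  0.42  2.11 -0.24  0.72  0.08]
```

View pics/w32.png

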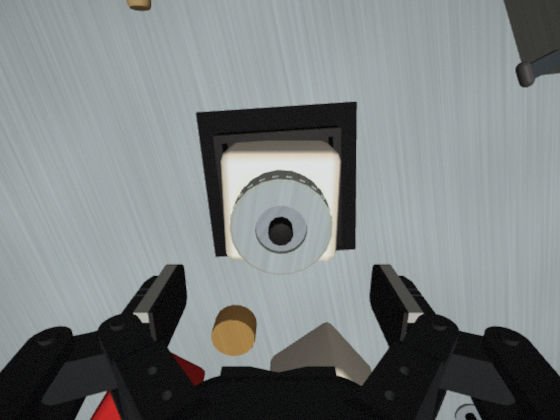

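{"op": "step_arm", "data": {"plan": [[[0.1,0,-3,0],[0.1,0,-5.5,0],[0.1,0,-7.25,0],[0.1,0,-7.25,0],[0.1,0,-7.25,0]]]}}

```text
clock: 38.68
position: [0.4491, -0.082, 0.2741]
tool_rot: [-3.133, 0.01, -0.221]
force: [0.8, -0.5, 0.3]
grip_width: 0.0852
```

{"op": "step_arm", "data": {"plan": [[[0,0,0,0],[0,0,0,0],[0,0,0,0],[0,0,0,0],[0,0,0,0],[0,0,0,0]]], "jaw": 1, "force": 80}}

```text
clock: 39.18
position: [0.4491, -0.0821, 0.2763]
tool_rot: [-3.132, 0.009, -0.221]
force: [-11.0, 1.8, 32.9]
grip_width: 0.0659
```

{"op": "step_arm", "data": {"plan": [[[0,0,2,0],[0,0,4,0],[0,0,6,0],[0,0,6,0],[0,0,6,0]]]}}

```text
clock: 39.6
position: [0.4493, -0.0818, 0.3375]
tool_rot: [-3.131, 0.006, -0.22]
force: [-0.2, 0.5, -6.3]
grip_width: 0.0652
```

Run:
```python
from h import *
s=st(); w=grab("wrist","w33"); g=grab("scene"); crop(g,250,80,400,220,5,"s33")
```

```text
t 39.60 pos [ 0.4493 -0.0818  0.3375] rpy [-3.131  0.006 -0.22 ] F [-0.2  0.5 -6.3] w 0.0652 q [-0.27  0.39  0.41  2.11 -0.26  0.7   0.09]
```

View pics/w33.png

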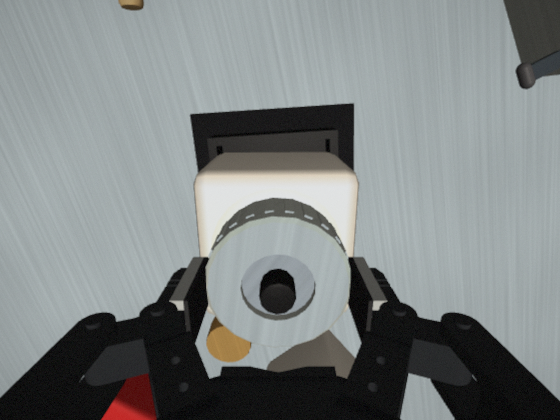

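View pics/s33.png

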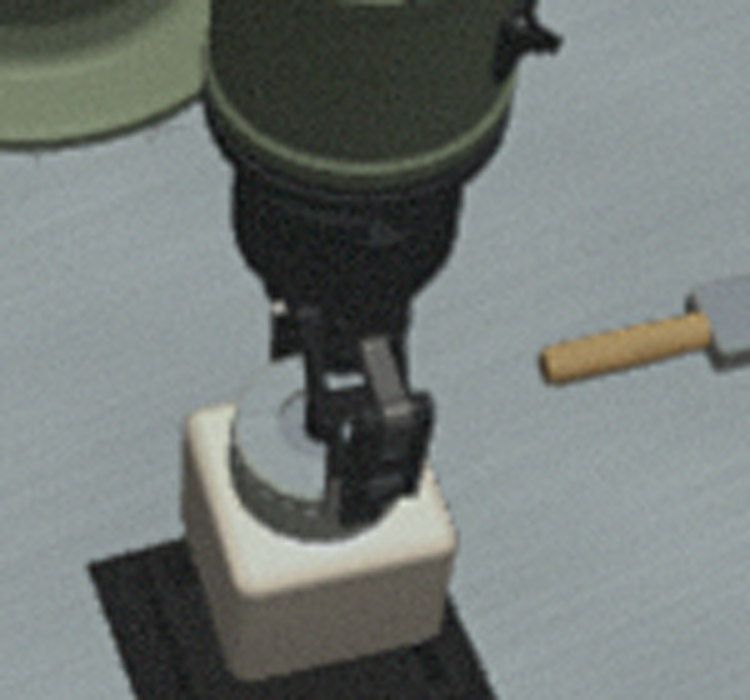

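{"op": "step_arm", "data": {"plan": [[[3,2,0,0.05],[6,4,0,0.1],[9,6,0,0.15],[11,8,0,0.2],[12.8,10,0,0.22],[12.8,10,0,0.22],[12.8,10,-2,0.22],[12.8,10,-4,0.22],[12.8,10,-6.0,0.22],[12.8,10,-6.0,0.22],[12.8,10,-6.0,0.22]]]}}

```text
clock: 40.62
position: [0.5764, 0.0181, 0.2744]
tool_rot: [-3.132, 0.012, -0.001]
force: [-0.1, -1.0, -4.8]
grip_width: 0.0653
```

Run:
```python
from h import *
s=st(); w=grab("wrist","w34"); g=grab("scene"); crop(g,330,120,530,280,4,"s34")
```

```text
t 40.62 pos [0.5764 0.0181 0.2744] rpy [-3.132e+00  1.200e-02 -1.000e-03] F [-0.1 -1.  -4.8] w 0.0653 q [-0.34  0.64  0.29  1.84 -0.29  0.71  0.12]
```

View pics/w34.png

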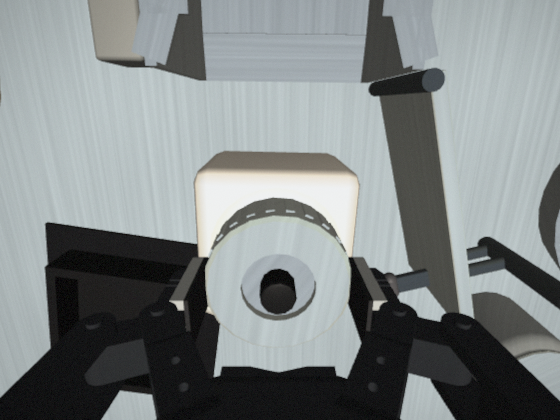

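View pics/s34.png

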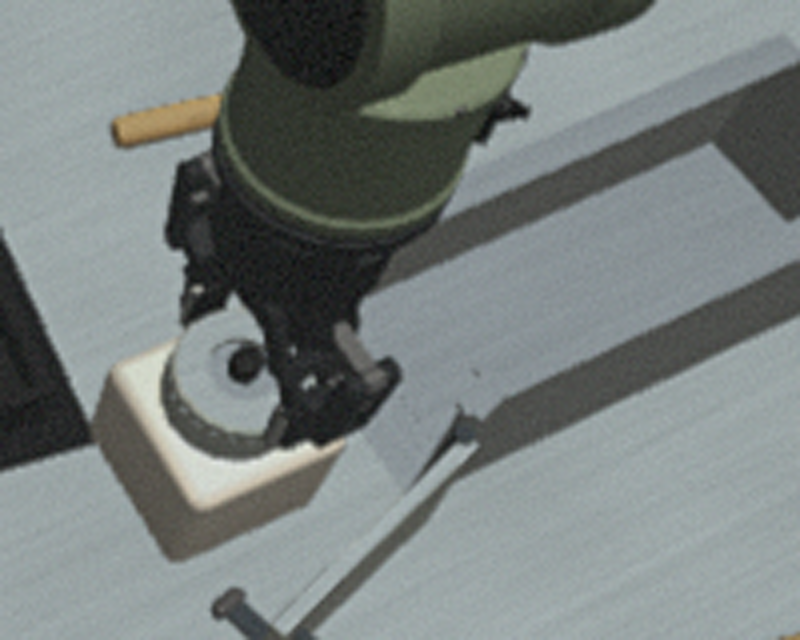

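{"op": "step_arm", "data": {"plan": [[[0.15,1,0.15,0],[0.15,3,0.15,0],[0.15,5,0.15,0],[0.15,7,0.15,0],[0.15,9,0.15,0],[0.2,11,0.15,0],[0.2,13,0.15,0],[0.25,15,0.15,0],[0.25,15,0.15,0]]]}}

```text
clock: 41.47
position: [0.5789, 0.1733, 0.278]
tool_rot: [-3.129, 0.009, 0.004]
force: [-0.8, 1.2, -5.8]
grip_width: 0.0651
```

Run:
```python
from h import *
s=st(); w=grab("wrist","w35");
```

```text
t 41.47 pos [0.5789 0.1733 0.278 ] rpy [-3.129  0.009  0.004] F [-0.8  1.2 -5.8] w 0.0651 q [-0.59  0.67  0.31  1.77 -0.3   0.75 -0.12]
```

View pics/w35.png

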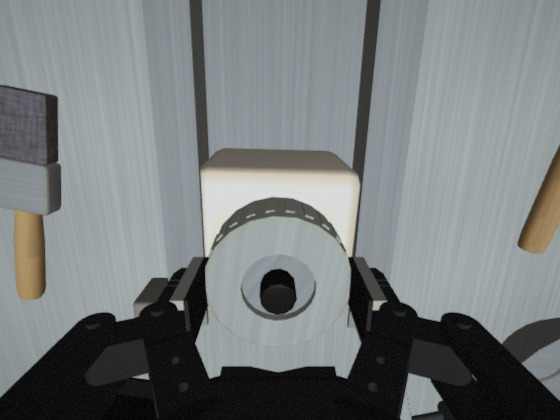

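{"op": "step_arm", "data": {"plan": [[[0.05,2,-0.1,0],[0.05,4.5,-0.2,0],[0.1,7,-0.2,0],[0.1,9.5,-0.2,0],[0.15,12,-0.2,0],[0.15,14.5,-0.2,0],[0.15,16.5,-0.2,0],[0.2,18.4,-0.2,0],[0.2,18.4,-0.2,0],[0.2,18.4,-0.2,0]]]}}

```text
clock: 42.35
position: [0.5806, 0.3561, 0.2761]
tool_rot: [-3.13, 0.009, 0.004]
force: [-0.8, -1.3, -6.0]
grip_width: 0.065
```

Run:
```python
from h import *
s=st(); w=grab("wrist","w36"); g=grab("scene","s36")
```

```text
t 42.35 pos [0.5806 0.3561 0.2761] rpy [-3.13   0.009  0.004] F [-0.8 -1.3 -6. ] w 0.0650 q [-0.83  0.78  0.32  1.55 -0.32  0.86 -0.38]
```

View pics/w36.png

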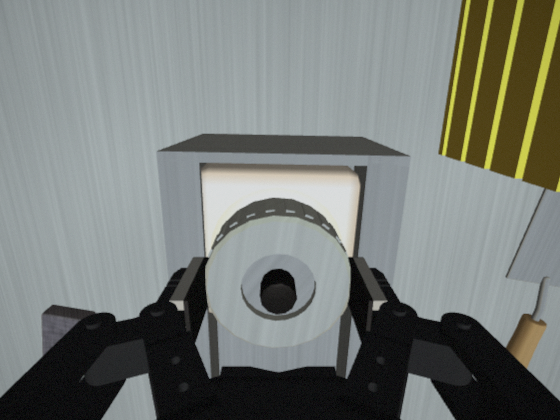

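{"op": "step_arm", "data": {"plan": [[[0,0.2,-0.15,0],[0,0.2,-0.3,0],[0,0.2,-0.3,0],[0,0.2,-0.3,0]]]}}

```text
clock: 42.78
position: [0.5813, 0.3562, 0.2741]
tool_rot: [-3.13, 0.009, 0.002]
force: [-3.5, 2.0, 5.3]
grip_width: 0.065
```

{"op": "step_arm", "data": {"plan": [[[0,0,0,0],[0,0,0,0],[0,0,0,0],[0,0,0,0],[0,0,3,0],[0,0,6,0],[0,0,10,0],[0,0,10,0],[0,0,10,0]]], "jaw": 0}}

```text
clock: 43.53
position: [0.5818, 0.3562, 0.3764]
tool_rot: [-3.127, 0.005, 0.002]
force: [-0.9, -0.4, -1.8]
grip_width: 0.0855
```

Run:
```python
from h import *
s=st(); w=grab("wrist","w37"); f=grab("top","t37")
crop(f,200,120,440,240,3.3,"t37c")
```

```text
t 43.53 pos [0.5818 0.3562 0.3764] rpy [-3.127e+00  5.000e-03  2.000e-03] F [-0.9 -0.4 -1.8] w 0.0855 q [-0.85  0.67  0.37  1.48 -0.28  1.04 -0.42]
```

View pics/w37.png

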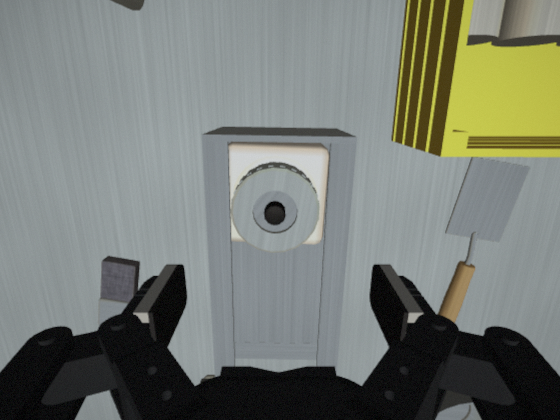

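View pics/t37c.png

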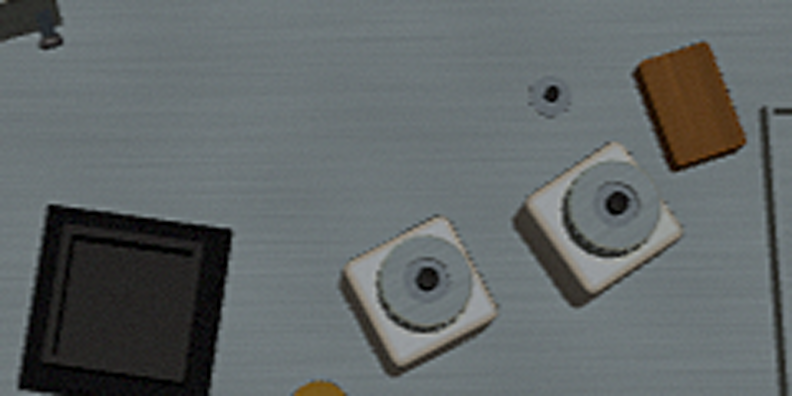

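Run:
```python
from h import *
f=grab("top"); g=grab("scene")
def dark(im,u,v,r,thr=45):
    p=im["pixels"][v-r:v+r+1,u-r:u+r+1].max(2); m=(p<thr).astype(np.uint8)
    n,l,s,c=cv2.connectedComponentsWithStats(m); i=1+np.argmax(s[1:,4]); return c[i]+[u-r,v-r],s[i,4]
for nm,a,b,C in [("A",(330,204),(207,228),[(443,215),(497,313),(395,375),(343,270)]),("B",(387,181),(147,283),[(618,143),(682,232),(578,295),(514,215)])]:
    pa,_=dark(f,*a,8); pb,_=dark(g,*b,8); print(nm,pa,pb,tri([(f,*pa),(g,*pb)])[0])
    W=[onz(f,200+x/3.3,120+y/3.3,.078)[:2] for x,y in C]; print(" centre",np.mean(W,0))
    for i in range(4):
        d=W[(i+1)%4]-W[i]; print("  len %.3f ang %.1f"%(np.hypot(*d),(np.degrees(np.arctan2(d[1],d[0]))+45)%90-45))
```

```text
A [328.96969697 204.09090909] [206.94736842 227.28947368] [ 0.44666578 -0.30524351  0.11663366]
 centre [ 0.44229505 -0.30446287]
  len 0.084 ang 26.5
  len 0.089 ang 30.5
  len 0.087 ang 24.6
  len 0.086 ang 28.3
B [386.66666667 181.19444444] [145.06896552 282.93103448] [ 0.50044001 -0.44476324  0.11746655]
 centre [ 0.49513182 -0.43970259]
  len 0.082 ang 32.4
  len 0.093 ang 30.3
  len 0.076 ang 36.1
  len 0.097 ang 34.0
```

{"op": "step_arm", "data": {"plan": [[[-2,-10,0,0.1],[-4,-20,0,0.2],[-5,-25,0,0.3],[-6,-30,0,0.48],[-7,-34,0,0.48],[-8,-38,0,0.48],[-9,-42,0,0.48],[-10,-46,0,0.48],[-11,-50,0,0.48],[-12,-54,0,0.48],[-13,-58,0,0.48],[-13.6,-62,0,0.48]]]}}

```text
clock: 44.73
position: [0.4731, -0.1338, 0.3724]
tool_rot: [-3.13, 0.011, 0.482]
force: [1.0, -0.2, 0.1]
grip_width: 0.0855
```

Run:
```python
from h import *
st()
```

```text
t 44.73 pos [ 0.4731 -0.1338  0.3724] rpy [-3.13   0.011  0.482] F [ 1.  -0.2  0.1] w 0.0855 q [-0.1   0.37  0.33  1.99 -0.16  0.82  0.8 ]
```

{"op": "step_arm", "data": {"plan": [[[-1,-4,0,0],[-1.5,-8,0,0],[-2,-12,0,0],[-2.5,-15,0,0],[-2.7,-17.1,-1,0],[-2.7,-17.1,-2.5,0],[-2.7,-17.1,-2.5,0],[-2.7,-17.1,-2.5,0],[-2.7,-17.1,-2.5,0]]]}}

```text
clock: 45.48
position: [0.4463, -0.3042, 0.3475]
tool_rot: [-3.129, 0.011, 0.483]
force: [-0.3, -0.6, 0.7]
grip_width: 0.0856
```

Run:
```python
from h import *
s=st(); w=grab("wrist","w38")
p=w["pixels"].max(2)[150:300,200:370]; m=(p<40).astype(np.uint8); n,l,ss,c=cv2.connectedComponentsWithStats(m)
for i in range(1,n):
    if ss[i,4]>100: print(ss[i],c[i]+[200,150],onz(w,*(c[i]+[200,150]),.121))
```

```text
t 45.48 pos [ 0.4463 -0.3042  0.3475] rpy [-3.129  0.011  0.483] F [-0.3 -0.6  0.7] w 0.0856 q [ 0.24  0.49  0.34  1.89 -0.21  0.82  1.17]
[ 68  66  23  27 391] [279.03069054 229.62915601] [ 0.44557339 -0.30380174  0.121     ]
```

View pics/w38.png

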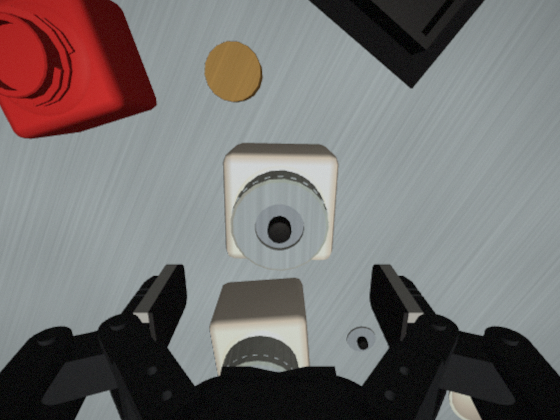

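{"op": "step_arm", "data": {"plan": [[[0,0,-3,0],[0,0,-6,0],[0,0,-8.1,0],[0,0,-8.1,0],[0,0,-8.1,0]]]}}

```text
clock: 45.95
position: [0.4467, -0.3038, 0.2671]
tool_rot: [-3.129, 0.011, 0.484]
force: [0.2, -0.6, 0.0]
grip_width: 0.0852
```

{"op": "step_arm", "data": {"plan": [[[0,0,0,0],[0,0,0,0],[0,0,0,0],[0,0,0,0],[0,0,0,0],[0,0,0,0]]], "jaw": 1, "force": 80}}

```text
clock: 46.45
position: [0.4468, -0.3042, 0.2694]
tool_rot: [-3.131, 0.01, 0.483]
force: [-6.2, 1.5, 18.1]
grip_width: 0.0648
```

{"op": "step_arm", "data": {"plan": [[[0,0,2,0],[0,0,4,0],[0,0,7,0],[0,0,7,0],[0,0,7,0]]]}}

```text
clock: 46.87
position: [0.4471, -0.3042, 0.3416]
tool_rot: [-3.134, 0.007, 0.484]
force: [0.3, 1.2, -4.5]
grip_width: 0.0648
```

Run:
```python
from h import *
s=st(); w=grab("wrist","w39")
```

```text
t 46.87 pos [ 0.4471 -0.3042  0.3416] rpy [-3.134  0.007  0.484] F [ 0.3  1.2 -4.5] w 0.0648 q [ 0.24  0.49  0.34  1.89 -0.22  0.8   1.18]
```

View pics/w39.png

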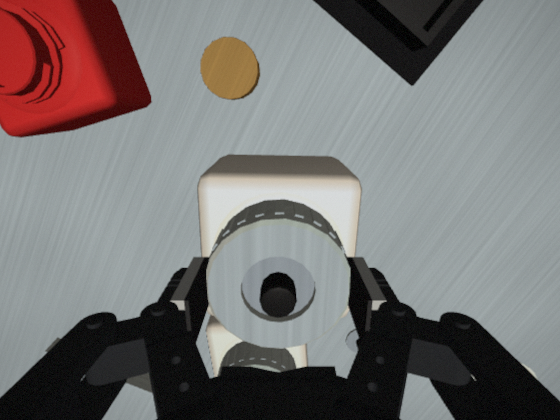

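{"op": "step_arm", "data": {"plan": [[[2,4,0,-0.1],[4,8,0,-0.2],[6,12,0,-0.3],[8,15,0,-0.4],[9,18,0,-0.484],[10,21,0,-0.484],[11,24,0,-0.484],[12,27,0,-0.484],[13.0,29,0,-0.484],[13.1,31,0,-0.484],[13.1,31.4,0,-0.484],[13.1,31.4,0,-0.484]]]}}

```text
clock: 47.92
position: [0.5776, 0.0118, 0.3392]
tool_rot: [-3.132, 0.01, 0.003]
force: [0.5, -0.4, -4.5]
grip_width: 0.0646
```

Run:
```python
from h import *
s=st(); w=grab("wrist","w40")
```

```text
t 47.92 pos [0.5776 0.0118 0.3392] rpy [-3.132e+00  1.000e-02  3.000e-03] F [ 0.5 -0.4 -4.5] w 0.0646 q [-0.43  0.57  0.45  1.8  -0.33  0.85  0.18]
```

View pics/w40.png

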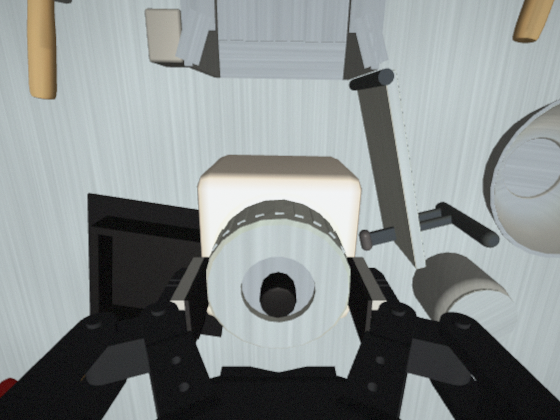

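{"op": "step_arm", "data": {"plan": [[[0,0,-2,0],[0,0,-4,0],[0,0,-6.2,0],[0,0,-6.2,0],[0,0,-6.2,0]]]}}

```text
clock: 48.38
position: [0.5772, 0.0091, 0.277]
tool_rot: [-3.134, 0.012, -0.001]
force: [0.2, -0.8, -2.5]
grip_width: 0.0649
```

{"op": "step_arm", "data": {"plan": [[[0,1.5,0,0],[0,4,0,0],[0.05,6.5,0,0],[0.1,9,0,0],[0.1,11.5,0,0],[0.1,14,0,0],[0.15,16.5,0,0],[0.2,19,0,0],[0.2,21,0,0],[0.2,21,0,0]]]}}

```text
clock: 49.22
position: [0.579, 0.2236, 0.2783]
tool_rot: [-3.131, 0.011, 0.004]
force: [-0.4, -0.1, -5.5]
grip_width: 0.0643
```

Run:
```python
from h import *
s=st(); w=grab("wrist","w41")
```

```text
t 49.22 pos [0.579  0.2236 0.2783] rpy [-3.131  0.011  0.004] F [-0.4 -0.1 -5.5] w 0.0643 q [-0.73  0.71  0.42  1.73 -0.4   0.79 -0.12]
```

View pics/w41.png

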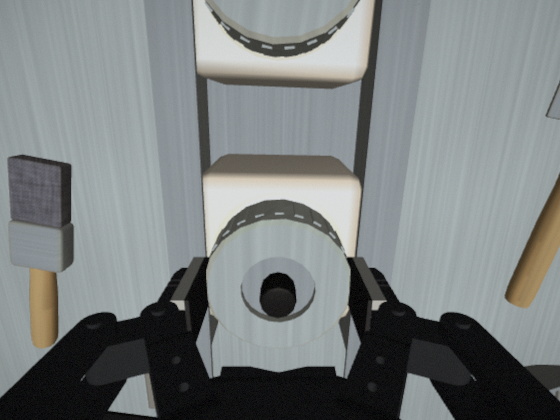

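{"op": "step_arm", "data": {"plan": [[[0.05,1.5,-0.1,0],[0.1,3,-0.2,0],[0.1,3.9,-0.2,0],[0.1,3.9,-0.2,0],[0.1,3.9,-0.45,0],[0.1,3.9,-0.5,0],[0.1,3.9,-0.5,0]]]}}

```text
clock: 49.85
position: [0.5803, 0.2595, 0.2738]
tool_rot: [-3.132, 0.01, 0.001]
force: [-1.4, 1.7, 3.3]
grip_width: 0.0648
```

{"op": "step_arm", "data": {"plan": [[[0,0,0,0],[0,0,0,0],[0,0,0,0],[0,0,0,0],[0,0,3,0],[0,0,6,0],[0,0,10,0],[0,0,10,0],[0,0,10,0]]], "jaw": 0}}

```text
clock: 50.6
position: [0.5808, 0.2594, 0.3759]
tool_rot: [-3.13, 0.007, 0.001]
force: [-0.1, 0.0, -0.5]
grip_width: 0.0855
```

Run:
```python
from h import *
s=st(); w=grab("wrist","w42")
```

```text
t 50.60 pos [0.5808 0.2594 0.3759] rpy [-3.13e+00  7.00e-03  1.00e-03] F [-0.1  0.  -0.5] w 0.0855 q [-0.82  0.62  0.48  1.62 -0.35  0.99 -0.22]
```

View pics/w42.png

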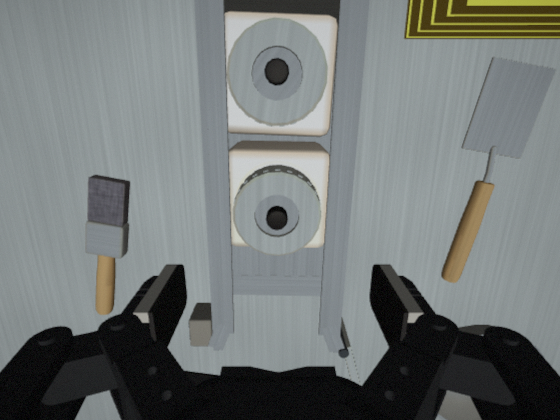

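{"op": "step_arm", "data": {"plan": [[[-1,-8,0,0.1],[-2,-16,0,0.2],[-3,-24,0,0.3],[-4,-32,0,0.4],[-5,-40,0,0.5],[-6,-48,0,0.576],[-7,-56,0,0.576],[-8,-64,0,0.576],[-8,-70.3,0,0.576],[-8,-70.3,0,0.576],[-8,-70.3,0,0.576],[-8,-70.3,0,0.576]]]}}

```text
clock: 51.65
position: [0.5209, -0.2389, 0.3732]
tool_rot: [-3.13, 0.011, 0.578]
force: [1.9, -0.8, -0.8]
grip_width: 0.0857
```

Run:
```python
from h import *
st()
```

```text
t 51.65 pos [ 0.5209 -0.2389  0.3732] rpy [-3.13   0.011  0.578] F [ 1.9 -0.8 -0.8] w 0.0857 q [ 0.05  0.51  0.39  1.78 -0.23  0.91  1.12]
```

{"op": "step_arm", "data": {"plan": [[[-0.5,-4,0,0],[-1,-8,0,0],[-1.5,-12,0,0],[-2.1,-16,0,0],[-2.1,-20.5,0,0],[-2.1,-20.5,-1,0],[-2.1,-20.5,-2.6,0],[-2.1,-20.5,-2.6,0],[-2.1,-20.5,-2.6,0]]]}}

```text
clock: 52.4
position: [0.4998, -0.4435, 0.3457]
tool_rot: [-3.127, 0.011, 0.578]
force: [0.5, 0.2, 1.4]
grip_width: 0.0855
```

Run:
```python
from h import *
s=st(); w=grab("wrist","w43")
p=w["pixels"].max(2)[130:300,200:370]; m=(p<40).astype(np.uint8); n,l,ss,c=cv2.connectedComponentsWithStats(m)
for i in range(1,n):
    if ss[i,4]>100: print(ss[i],c[i]+[200,130],onz(w,*(c[i]+[200,130]),.121))
```

```text
t 52.40 pos [ 0.4998 -0.4435  0.3457] rpy [-3.127  0.011  0.578] F [0.5 0.2 1.4] w 0.0855 q [ 0.41  0.69  0.37  1.54 -0.27  0.99  1.44]
[ 69  89  23  26 393] [279.44783715 232.03816794] [ 0.49942259 -0.44344234  0.121     ]
```

View pics/w43.png

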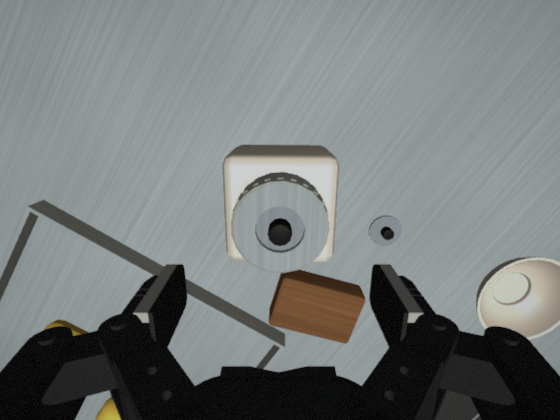

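{"op": "step_arm", "data": {"plan": [[[0,0,-3,0],[0,0,-6,0],[0,0,-7.95,0],[0,0,-7.95,0],[0,0,-7.95,0]]]}}

```text
clock: 52.87
position: [0.5003, -0.4432, 0.2677]
tool_rot: [-3.128, 0.011, 0.579]
force: [-0.0, -0.6, 0.5]
grip_width: 0.0852
```

{"op": "step_arm", "data": {"plan": [[[0,0,0,0],[0,0,0,0],[0,0,0,0],[0,0,0,0],[0,0,0,0],[0,0,0,0]]], "jaw": 1, "force": 80}}

```text
clock: 53.37
position: [0.5005, -0.4437, 0.2705]
tool_rot: [-3.131, 0.01, 0.578]
force: [-5.1, 1.8, 13.5]
grip_width: 0.0649
```

{"op": "step_arm", "data": {"plan": [[[0,0,2,0],[0,0,4,0],[0,0,7,0],[0,0,7,0],[0,0,7,0]]]}}

```text
clock: 53.78
position: [0.5008, -0.4438, 0.3429]
tool_rot: [-3.134, 0.009, 0.579]
force: [-0.0, 0.1, -7.0]
grip_width: 0.0647
```

{"op": "step_arm", "data": {"plan": [[[0.5,4,0,-0.1],[1,8,0,-0.2],[1.5,12,0,-0.3],[2,16,0,-0.4],[3,20,0,-0.5],[4,24,0,-0.578],[5,28,0,-0.578],[6,32,0,-0.578],[7,36,0,-0.578],[7.8,40,0,-0.578],[7.8,44,0,-0.578],[7.8,45,0,-0.578]]]}}

```text
clock: 54.78
position: [0.5786, 0.0134, 0.3417]
tool_rot: [-3.131, 0.011, 0.008]
force: [0.4, 1.1, -6.9]
grip_width: 0.0649
```

Run:
```python
from h import *
s=st(); w=grab("wrist","w44")
```

```text
t 54.78 pos [0.5786 0.0134 0.3417] rpy [-3.131  0.011  0.008] F [ 0.4  1.1 -6.9] w 0.0649 q [-0.49  0.59  0.54  1.8  -0.4   0.87  0.25]
```

View pics/w44.png

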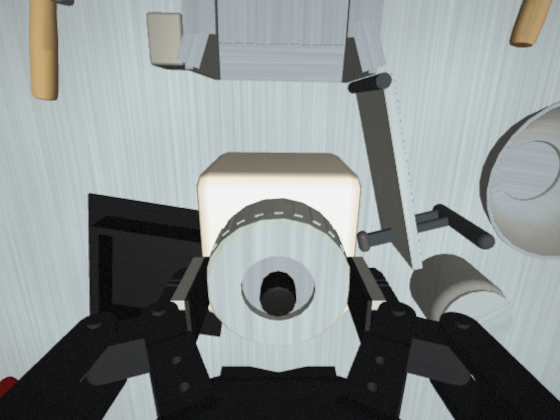

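{"op": "step_arm", "data": {"plan": [[[-0.05,0,-2,0],[-0.05,0,-4,0],[-0.05,0,-6.4,0],[-0.05,0,-6.4,0],[-0.05,0,-6.4,0],[-0.05,0,-6.4,0]]]}}

```text
clock: 55.33
position: [0.5779, 0.0123, 0.2778]
tool_rot: [-3.132, 0.011, 0.008]
force: [-0.3, -0.2, -5.7]
grip_width: 0.0643
```

{"op": "step_arm", "data": {"plan": [[[0.05,1.5,0,0],[0.05,3.5,0,0],[0.05,5.5,0,0],[0.05,7.5,0,0],[0.1,9.5,0,0],[0.1,11.5,0,0],[0.1,12.5,0,0],[0.1,12.5,0,0]]]}}

```text
clock: 56.0
position: [0.5787, 0.1398, 0.2781]
tool_rot: [-3.131, 0.011, 0.011]
force: [-0.5, 0.6, -5.8]
grip_width: 0.0648
```

Run:
```python
from h import *
s=st(); w=grab("wrist","w45")
```

```text
t 56.00 pos [0.5787 0.1398 0.2781] rpy [-3.131  0.011  0.011] F [-0.5  0.6 -5.8] w 0.0648 q [-0.66  0.7   0.49  1.8  -0.47  0.77  0.09]
```

View pics/w45.png

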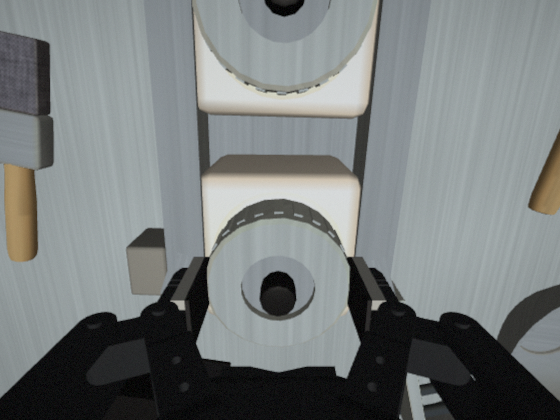

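{"op": "step_arm", "data": {"plan": [[[0,1.5,0,-0.01],[0,2.5,0,-0.01],[0,3.0,0,-0.01],[0,3.0,-0.2,-0.01],[0,3.0,-0.4,-0.01],[0,3.0,-0.45,-0.01],[0,3.0,-0.45,-0.01]]]}}

```text
clock: 56.63
position: [0.5788, 0.1673, 0.2747]
tool_rot: [-3.131, 0.011, -0.001]
force: [-7.9, 1.6, 16.8]
grip_width: 0.0643
```

{"op": "step_arm", "data": {"plan": [[[0,0,0,0],[0,0,0,0],[0,0,0,0],[0,0,0,0],[0,0,3,0],[0,0,6,0],[0,0,10,0],[0,0,10,0],[0,0,10,0]]], "jaw": 0}}

```text
clock: 57.38
position: [0.5792, 0.1671, 0.3766]
tool_rot: [-3.13, 0.008, -0.001]
force: [-0.2, 0.4, -1.1]
grip_width: 0.0852
```

{"op": "step_arm", "data": {"plan": [[[0,-4,2,0],[0,-6,2,0],[0,-6,2,0],[0,-6,2,0],[0,-6,2,0]]]}}

```text
clock: 57.8
position: [0.5791, 0.1075, 0.3958]
tool_rot: [-3.13, 0.009, -0.001]
force: [-0.4, 0.8, -0.5]
grip_width: 0.085
```

Run:
```python
from h import *
s=st(); w=grab("wrist","w46"); crop(w,180,0,400,200,3.5,"w46c")
```

```text
t 57.80 pos [0.5791 0.1075 0.3958] rpy [-3.13e+00  9.00e-03 -1.00e-03] F [-0.4  0.8 -0.5] w 0.0850 q [-0.69  0.54  0.6   1.73 -0.37  0.99  0.05]
```

View pics/w46.png

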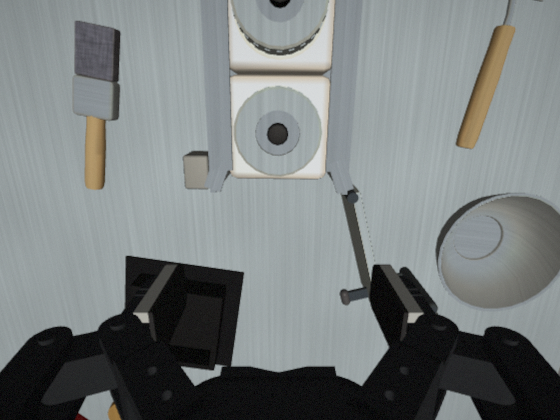

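View pics/w46c.png

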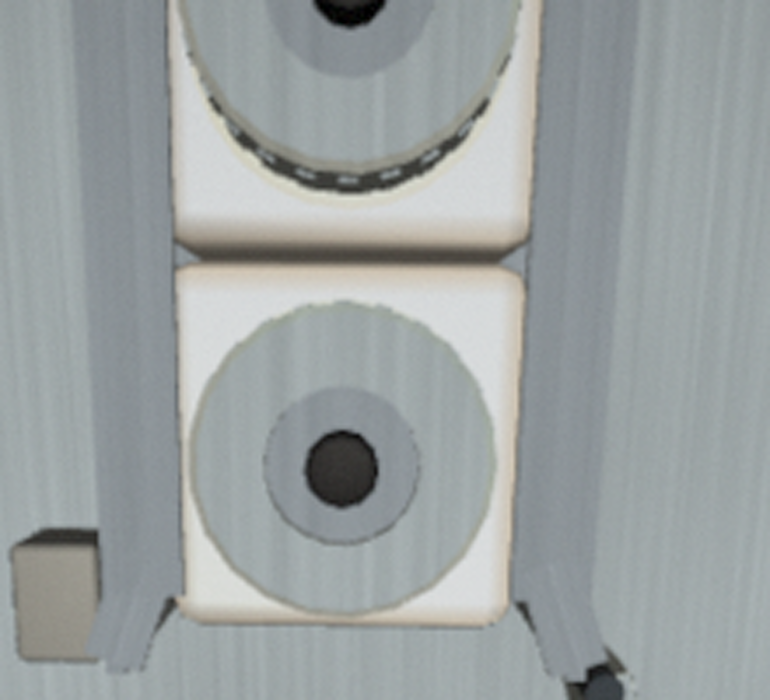

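{"op": "step_arm", "data": {"plan": [[[4,-3,0,0.1],[8,-6,0,0.228],[11,-8,0,0.228],[14.45,-10.5,0,0.228],[14.45,-10.5,-2,0.228],[14.45,-10.5,-4,0.228],[14.45,-10.5,-6,0.228],[14.45,-10.5,-6,0.228],[14.45,-10.5,-6,0.228]]], "jaw": 0.5}}

```text
clock: 58.6
position: [0.7235, 0.0039, 0.3347]
tool_rot: [-3.129, 0.011, 0.229]
force: [-0.1, 0.2, 1.2]
grip_width: 0.0428
```

Run:
```python
from h import *
s=st(); w=grab("wrist","w47"); print(onz(w,277,230,.108)); print(proj(w,[.7236,.0026,.108]))
```

```text
t 58.60 pos [0.7235 0.0039 0.3347] rpy [-3.129  0.011  0.229] F [-0.1  0.2  1.2] w 0.0428 q [-0.35  0.81  0.48  1.38 -0.41  1.07  0.44]
[0.72147818 0.00412987 0.108     ]
[279.59338118 232.77611922]
```

View pics/w47.png

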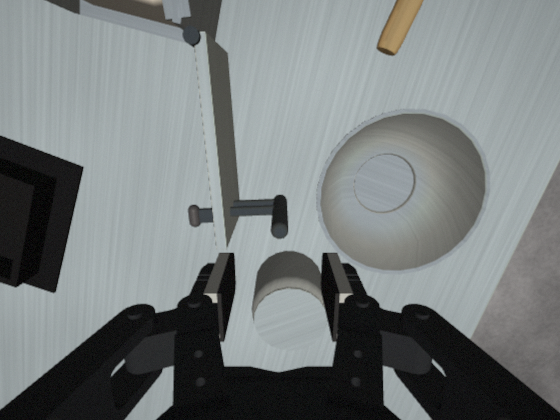

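{"op": "step_arm", "data": {"plan": [[[0,0,-3,0],[0,0,-6,0],[0,0,-8.8,0],[0,0,-8.8,0],[0,0,-8.8,0]]]}}

```text
clock: 59.07
position: [0.7239, 0.0041, 0.2489]
tool_rot: [-3.13, 0.009, 0.229]
force: [1.0, 0.6, 0.4]
grip_width: 0.0425
```

{"op": "step_arm", "data": {"plan": [[[0,0,0,0],[0,0,0,0],[0,0,0,0],[0,0,0,0],[0,0,0,0]]], "jaw": 1, "force": 40}}

```text
clock: 59.48
position: [0.7246, 0.0041, 0.2515]
tool_rot: [-3.13, 0.006, 0.229]
force: [-1.8, 0.6, 11.5]
grip_width: 0.0107
```

Run:
```python
from h import *
s=st()
# fit hinge from 4 tcp points of the opening
pts=np.array([[.5128,.063],[.5622,-.0013],[.6943,-.0143],[.7236,.0026]])
from scipy.optimize import least_squares
r=least_squares(lambda p: np.hypot(pts[:,0]-p[0],pts[:,1]-p[1])-.1374,[.642,.11]); print(r.x,r.fun)
H=r.x;P=s["position"][:2]; v=P-H;a0=np.arctan2(v[1],v[0]); z=np.array([.5128,.063])-H; ash=np.arctan2(z[1],z[0]); print("r",np.hypot(*v),"open",a0-ash)
R=np.hypot(*v)
for th in np.arange(.1,2.0,.1):
    a=a0-th; print(round(th,2),np.round(100*(H+.1374*np.array([np.cos(a),np.sin(a)])-P),2))
```

```text
t 59.48 pos [0.7246 0.0041 0.2515] rpy [-3.13   0.006  0.229] F [-1.8  0.6 11.5] w 0.0107 q [-0.33  0.9   0.44  1.42 -0.45  0.93  0.47]
[0.64069892 0.11203839] [-0.00042227  0.00046831 -0.00016128 -0.00010706]
r 0.1367392503278884 open 1.8655918920144923
0.1 [-1.08 -0.84]
0.2 [-2.28 -1.51]
0.3 [-3.54 -2.06]
0.4 [-4.85 -2.48]
0.5 [-6.19 -2.77]
0.6 [-7.56 -2.92]
0.7 [-8.93 -2.93]
0.8 [-10.3   -2.81]
0.9 [-11.65  -2.55]
1.0 [-12.96  -2.16]
1.1 [-14.23  -1.64]
1.2 [-15.45  -1.  ]
1.3 [-16.59  -0.23]
1.4 [-17.65   0.64]
1.5 [-18.62   1.61]
1.6 [-19.48   2.68]
1.7 [-20.24   3.83]
1.8 [-20.87   5.05]
1.9 [-21.38   6.32]
```

{"op": "step_arm", "data": {"plan": [[[-1.08,-0.84,0,-0.1],[-2.28,-1.51,0,-0.2],[-3.54,-2.06,0,-0.3],[-4.85,-2.48,0,-0.4],[-6.19,-2.77,0,-0.5],[-7.56,-2.92,0,-0.6],[-8.93,-2.93,0,-0.7],[-10.3,-2.81,0,-0.8],[-11.65,-2.55,0,-0.9],[-12.96,-2.16,0,-1.0],[-12.96,-2.16,0,-1.0],[-12.96,-2.16,0,-1.0]]]}}

```text
clock: 60.48
position: [0.5946, -0.0174, 0.2518]
tool_rot: [-3.131, 0.006, -0.769]
force: [-2.0, -3.4, -12.2]
grip_width: 0.0102
```

Run:
```python
from h import *
s=st()
H=np.array([.6407,.1120]);P=s["position"][:2]; v=P-H;a0=np.arctan2(v[1],v[0]); z=np.array([.5128,.063])-H; ash=np.arctan2(z[1],z[0]); print("r",np.hypot(*v),"open",a0-ash)
for th in list(np.arange(.1,.9,.1)):
    a=a0-th; print(round(th,2),np.round(100*(H+.1374*np.array([np.cos(a),np.sin(a)])-P),2))
```

```text
t 60.48 pos [ 0.5946 -0.0174  0.2518] rpy [-3.131  0.006 -0.769] F [ -2.   -3.4 -12.2] w 0.0102 q [-0.51  0.8   0.67  1.82 -0.71  0.78 -0.22]
r 0.13732085473264322 open 0.8627828850224128
0.1 [-1.27  0.52]
0.2 [-2.48  1.17]
0.3 [-3.62  1.93]
0.4 [-4.68  2.81]
0.5 [-5.64  3.79]
0.6 [-6.51  4.86]
0.7 [-7.26  6.01]
0.8 [-7.89  7.23]
```

{"op": "step_arm", "data": {"plan": [[[-1.27,0.52,0,-0.1],[-2.48,1.17,0,-0.2],[-3.62,1.93,0,-0.3],[-4.68,2.81,0,-0.4],[-5.64,3.79,0,-0.5],[-6.51,4.86,0,-0.6],[-7.26,6.01,0,-0.7],[-7.6,6.6,0,-0.75],[-7.89,7.23,0,-0.8],[-8.18,8.04,0,-0.86],[-8.25,8.3,0,-0.87],[-8.25,8.3,0,-0.87]]]}}

```text
clock: 61.48
position: [0.5121, 0.0637, 0.2518]
tool_rot: [-3.13, 0.002, -1.639]
force: [-3.6, -21.1, -14.0]
grip_width: 0.0102
```

Run:
```python
from h import *
s=st()
H=np.array([.6407,.1120]);P=s["position"][:2]; v=P-H;a0=np.arctan2(v[1],v[0]); z=np.array([.5128,.063])-H; ash=np.arctan2(z[1],z[0]); print("r",np.hypot(*v),"open",a0-ash)
grab("wrist","w48")
```

```text
t 61.48 pos [0.5121 0.0637 0.2518] rpy [-3.130e+00  2.000e-03 -1.639e+00] F [ -3.6 -21.1 -14. ] w 0.0102 q [-0.84  0.81  0.9   2.04 -0.95  0.77 -0.99]
r 0.13739505521758666 open -0.0070217748761098875
```

View pics/w48.png

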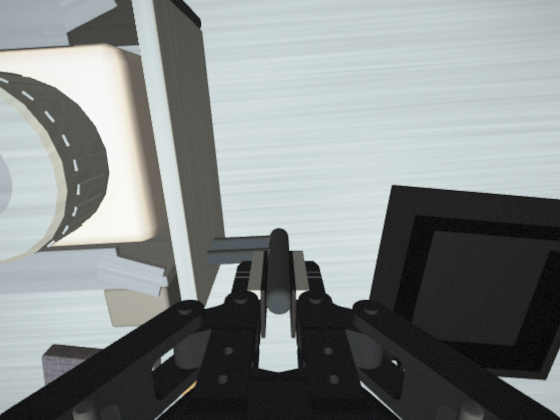

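{"op": "step_arm", "data": {"plan": [[[0,0,0,0],[0,0,0,0],[0,0,0,0],[0,0,0,0],[0,0,3,0],[0,0,6,0],[0,0,10,0],[0,-2,12,0],[0,-5,14,0],[0,-8,14,0],[0,-8,14,0]]], "jaw": 0.5}}

```text
clock: 62.45
position: [0.5118, -0.0211, 0.3938]
tool_rot: [-3.127, 0.002, -1.643]
force: [-0.5, -1.4, -0.4]
grip_width: 0.0429
```

{"op": "step_arm", "data": {"plan": [[[-2,-4,0,0],[-3,-8,0,0.1],[-3,-12,0,0.2],[-3,-16,0,0.3],[-3,-20,0,0.4],[-3,-20,0,0.5],[-3,-20,0,0.5],[-3,-20,0,0.5]]]}}

```text
clock: 63.12
position: [0.4816, -0.2217, 0.394]
tool_rot: [-3.126, 0.003, -1.146]
force: [1.1, 0.7, -0.3]
grip_width: 0.0426
```

Run:
```python
from h import *
s=st(); f=grab("top","t49"); g=grab("scene","s49"); crop(f,30,110,210,210,4.4,"t49c"); crop(g,370,100,560,260,4,"s49c")
```

```text
t 63.12 pos [ 0.4816 -0.2217  0.394 ] rpy [-3.126e+00  3.000e-03 -1.146e+00] F [ 1.1  0.7 -0.3] w 0.0426 q [-0.32  0.55  0.92  1.9  -0.55  0.96 -0.28]
```

View pics/t49c.png

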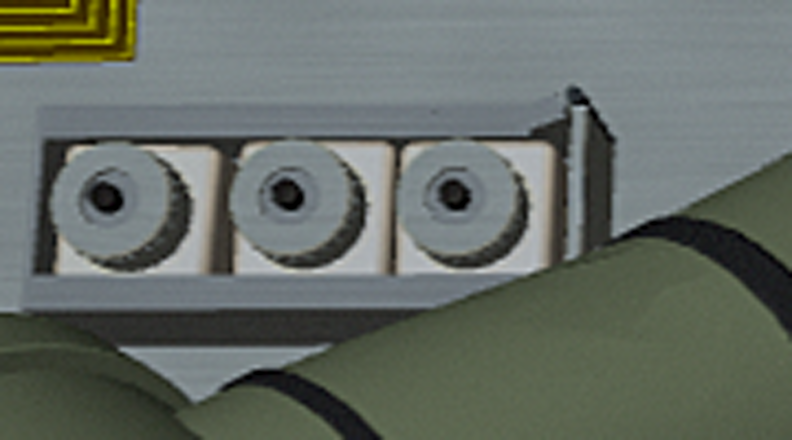

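View pics/s49c.png

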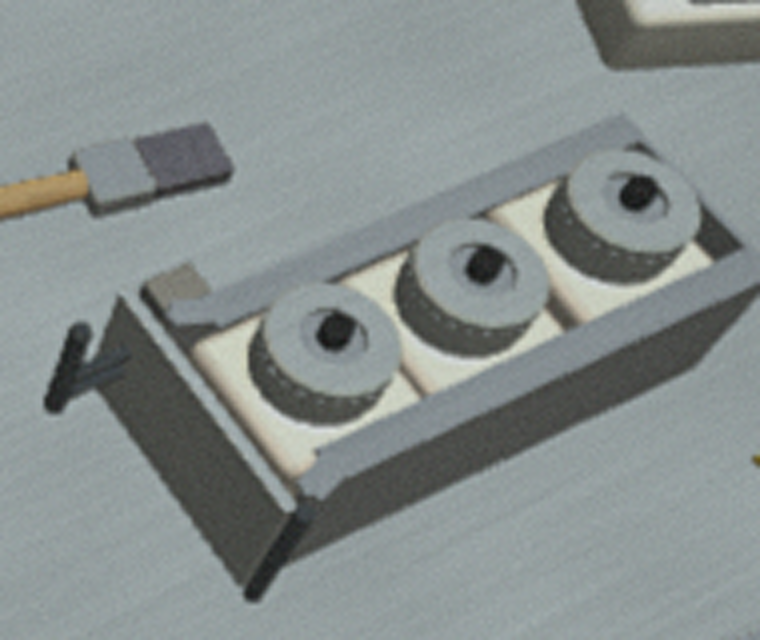

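View pics/t49.png

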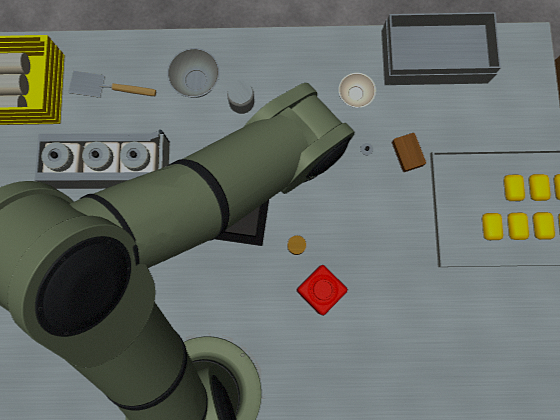

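Run:
```python
from h import *
print(bot.job_done()); st()
```

```text
the job is handed in; nothing more can be done
None
the job is handed in; nothing more can be done
```

I sealed the open jar, put it and both other jars in the cabinet, shut the door behind its catch, and handed the job in at about 63 s. `job_done` reported no verdict.

**What I did**
- I seated the large lid in the mouth, then screwed the ring on clockwise.
- I opened the door and carried the sealed jar to the back of the lane. One of the sealed jars had been knocked aside during the run, so I found it again before picking it up. The two sealed jars went in behind the first.
- I pushed the door shut.

**Last checks**
- **Cabinet:** the final pictures show three upright jars under the slotted top. The jar by the door is about 9 mm inside the mouth.
- **Door:** the handle ended within 1 mm of where it was when caught at the start, about 0 rad on the hinge.
- **Other things:** none of them visibly moved in the overhead picture, though the arm covered part of the table.

**What disagreed**
- **Extra turning:** the ring took about 268° of turning instead of the roughly 130° I expected, and I never felt a clear rise in torque. My best guess is that I turned too far on the first pass and the pins slipped past a thread.
- **Tightness:** the first lift test showed the ring loose on the lid, so I kept turning. The second lift test raised jar, lid and ring together with no visible play. I also carried the jar by its ring.
- **Ring height:** I only checked this by arm position and by comparing it with the other jars in the pictures, so it is good to about 1 mm.

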